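# Change the mould batch in a drawer oven and start it

## Task

The annealing oven has finished: pull its drawer out to the stop, lift the oblong bar moulds that are inside out and stand them upright on the round cooling plate, and stand all the round disc moulds waiting on the bench upright on the drawer's floor. Then push the drawer fully home and press the oven's power, programme and start keys, the first three of the row from the left, in that order and one at a time, each fully down and let up again; do not press the small stop key at the right end of the row. Leave the bottle, the beaker and the jar where they stand.

Things in the scene. Friction and masses are not known exactly. Their poses are not given: they have to be found in the camera images.
- drawer (a joint): how far the oven's drawer is out, m: 0 fully home, 0.170 at its outer stop. The drawer slides level along the oven's -x direction with about 2 N of friction (plus 6 N per m/s) and stays where it is left. At the start it is home or up to 12 mm ajar.
- oven: low white bench-top annealing oven, fixed, 280 mm deep (its x), 290 mm wide (its y), flat top 130 mm above the bench; origin at the centre of its underside. Its front face (x = -140 mm), closed by the blue drawer front, looks along its own -x, roughly to the robot's right (world -y). Its top carries a row of four round keys along y, 65 mm behind the front face.
- drawer_floor (a point): middle of the drawer's floor, on its top surface, 34 mm above the bench; moves with the drawer, axes as the oven's. Clear floor x -88 to 89 mm, y -119 to 119. Side and rear rims 22 mm high; the blue front panel (x -104 to -88) reaches 91 mm above the floor. At the stop the oven's front face is at x = 82 of this frame, its top 96 mm above the floor: all but the last 7 mm is uncovered.
- drawer_handle (a point): middle of the drawer's black bar handle: a level bar 12 mm thick and 170 mm long, along the oven's y, on two stays 75 mm either side of the middle; 106 mm above the bench, its centre line 45 mm in front of the blue panel. Free above and below. Moves with the drawer.
- key_power_top (a point): centre of the top of the power key, white, 22 mm across: the leftmost (+y of the oven) of the row for someone facing the oven's front. All keys press straight down, 6 mm travel, stand 18 mm above the oven top in grey collars 12 mm high; the spring takes 1.5 N to start, 5 N fully down, and lifts the key again.
- key_programme_top (a point): centre of the top of the programme key, white, 22 mm across, second from the left, 45 mm from the power key
- key_start_top (a point): centre of the top of the start key, black, the biggest, 32 mm across, third from the left, 52 mm from the programme key
- key_stop_top (a point): centre of the top of the stop key, white, the smallest, 16 mm across, at the right end of the row, 46 mm from the start key; not to be pressed
- key_power (a joint): how far the power key is pressed, m: 0 up, 0.006 fully down
- key_programme (a joint): how far the programme key is pressed, m: 0 up, 0.006 fully down
- key_start (a joint): how far the start key is pressed, m: 0 up, 0.006 fully down
- key_stop (a joint): how far the stop key is pressed, m: 0 up, 0.006 fully down
- cooler_top (a point): centre of the flat aluminium top of the round cooling plate, 44 mm above the bench. The unit is fixed to the bench: a white drum 220 mm across; the flat top is 206 mm across inside a rim 6 mm high.
- bar1: closed bar mould, 0.26 to 0.46 kg: aluminium body 90 mm (its x) by 50 mm (its y), 26 mm high, with a steel grip rib on top, 56 mm (x) by 16 mm (y), rising to 64 mm above the underside; origin at the centre of its underside, z up. At the start in the shut drawer, rib roughly along the oven's x. One or two are present.
- bar2: the second bar mould, like bar1
- disc1: closed disc mould, 0.22 to 0.39 kg: round aluminium body 60 mm across and 26 mm high, with a round steel stem on top, 22 mm across, rising to 64 mm above the underside; origin at the centre of its underside, z up. At the start on the bench to the right of the drawer. Three to five are present.
- disc2: another disc mould, like disc1
- disc3: another disc mould, like disc1
- disc4: another disc mould, like disc1
- disc5: another disc mould, like disc1
- wash_bottle: white bottle, 60 mm across, 150 mm high, standing on the bench; a bystander. Origin at the centre of its underside.
- beaker: glass beaker, 70 mm across, 90 mm high, standing on the bench; a bystander. Origin at the centre of its underside.
- sample_jar: white capped jar, 56 mm across, 60 mm high, standing on the bench; a bystander. Origin at the centre of its underside.
There are look-alikes about, which are no part of the job. What is shaped like the disc2 but brown is not meant.

How it is judged:
On the way, in this order (a step that is already met when the one before it is completed fails the run):
1. the drawer is pulled out to its stop (value of joint drawer above 0.163 m), for 0.2 s.
2. with the drawer out, every bar mould stands on the cooling plate and every disc mould stands in the drawer (value of joint drawer above 0.1 m and horizontal distance between each of bar1, bar2 and cooler_top below 0.09 m and z of bar1 in the frame of cooler_top between -0.006 and 0.008 m and angle between each of bar1, bar2, disc1, disc2, disc3, disc4, disc5's own z axis and vertical below 0.12 rad and linear speed of each of bar1, bar2, disc1, disc2, disc3, disc4, disc5 below 0.05 m/s and z of bar2 in the frame of cooler_top between -0.006 and 0.008 m and x of disc1 in the frame of drawer_floor between -0.092 and 0.095 m and y of disc1 in the frame of drawer_floor between -0.125 and 0.125 m and z of disc1 in the frame of drawer_floor between -0.006 and 0.008 m and x of disc2 in the frame of drawer_floor between -0.092 and 0.095 m and y of disc2 in the frame of drawer_floor between -0.125 and 0.125 m and z of disc2 in the frame of drawer_floor between -0.006 and 0.008 m and x of disc3 in the frame of drawer_floor between -0.092 and 0.095 m and y of disc3 in the frame of drawer_floor between -0.125 and 0.125 m and z of disc3 in the frame of drawer_floor between -0.006 and 0.008 m and x of disc4 in the frame of drawer_floor between -0.092 and 0.095 m and y of disc4 in the frame of drawer_floor between -0.125 and 0.125 m and z of disc4 in the frame of drawer_floor between -0.006 and 0.008 m and x of disc5 in the frame of drawer_floor between -0.092 and 0.095 m and y of disc5 in the frame of drawer_floor between -0.125 and 0.125 m and z of disc5 in the frame of drawer_floor between -0.006 and 0.008 m), for 0.2 s.
3. the drawer is pushed fully home (value of joint drawer below 0.005 m), for 0.2 s.
4. the power key is pressed down, alone, with the drawer home (value of joint key_power above 0.0045 m and value of joint drawer below 0.006 m and value of joint each of key_programme, key_start, key_stop below 0.002 m), for 0.05 s.
5. the programme key is pressed down, alone (value of joint key_programme above 0.0045 m and value of joint drawer below 0.006 m and value of joint each of key_power, key_start, key_stop below 0.002 m), for 0.05 s.
6. the start key is pressed down, alone (value of joint key_start above 0.0045 m and value of joint drawer below 0.006 m and value of joint each of key_power, key_programme, key_stop below 0.002 m), for 0.05 s.
At the end, for the whole second after the job is handed in: The drawer is within 5 mm of fully home; every disc mould present stands upright (within 7 degrees) at rest on the drawer's floor; every bar mould present stands upright at rest on the cooling plate's flat top, its centre within 90 mm of the plate's; all keys are up again (value of joint drawer below 0.005 m and horizontal distance between each of bar1, bar2 and cooler_top below 0.09 m and z of bar1 in the frame of cooler_top between -0.006 and 0.008 m and angle between each of bar1, bar2, disc1, disc2, disc3, disc4, disc5's own z axis and vertical below 0.12 rad and linear speed of each of bar1, bar2, disc1, disc2, disc3, disc4, disc5 below 0.05 m/s and z of bar2 in the frame of cooler_top between -0.006 and 0.008 m and x of disc1 in the frame of drawer_floor between -0.092 and 0.095 m and y of disc1 in the frame of drawer_floor between -0.125 and 0.125 m and z of disc1 in the frame of drawer_floor between -0.006 and 0.008 m and x of disc2 in the frame of drawer_floor between -0.092 and 0.095 m and y of disc2 in the frame of drawer_floor between -0.125 and 0.125 m and z of disc2 in the frame of drawer_floor between -0.006 and 0.008 m and x of disc3 in the frame of drawer_floor between -0.092 and 0.095 m and y of disc3 in the frame of drawer_floor between -0.125 and 0.125 m and z of disc3 in the frame of drawer_floor between -0.006 and 0.008 m and x of disc4 in the frame of drawer_floor between -0.092 and 0.095 m and y of disc4 in the frame of drawer_floor between -0.125 and 0.125 m and z of disc4 in the frame of drawer_floor between -0.006 and 0.008 m and x of disc5 in the frame of drawer_floor between -0.092 and 0.095 m and y of disc5 in the frame of drawer_floor between -0.125 and 0.125 m and z of disc5 in the frame of drawer_floor between -0.006 and 0.008 m and value of joint each of key_power, key_programme, key_start, key_stop below 0.002 m); the robot touches nothing.
It fails at once if the stop key is pressed (value of joint key_stop above 0.003 m).
It fails at once if two keys are pressed together (value of joint each of key_power, key_programme above 0.003 m or value of joint each of key_power, key_start above 0.003 m or value of joint each of key_programme, key_start above 0.003 m).
It fails at once if the wash bottle is shifted by more than 25 mm or tipped (distance of wash_bottle from where it was at the start of the episode above 0.025 m or angle between wash_bottle's own z axis and vertical above 0.35 rad).
It fails at once if the beaker is shifted by more than 25 mm or tipped (distance of beaker from where it was at the start of the episode above 0.025 m or angle between beaker's own z axis and vertical above 0.35 rad).
It fails at once if the sample jar is shifted by more than 25 mm or tipped (distance of sample_jar from where it was at the start of the episode above 0.025 m or angle between sample_jar's own z axis and vertical above 0.35 rad).
Of bar1, bar2 only 1 to 2 are there at a start; the rules pass over those that are not, and their reading is None.
Of disc1, disc2, disc3, disc4, disc5 only 3 to 5 are there at a start; the rules pass over those that are not, and their reading is None.
At some moment in a run one of disc1, disc2, disc3, disc4, disc5, bar1, bar2 may be knocked a few centimetres aside while the robot is not near it.
Once in a run the grip may slacken for a moment while it holds something.
It also fails if it takes over 210 s, if anything falls off the work surface, if the arm or the gripper's body presses on something with over 40 N, if the wrist force passes 120 N, or if a joint passes its speed limit or range.

## Robot

A 7-joint arm with a two-finger parallel gripper is mounted at the origin on the work surface. World frame = base frame: x ahead of the robot, y to its left, z up, the work surface at z = 0. Lengths are in m, angles in rad, forces in N, time in s.
With the tool pointing down it reaches from about 0.425 to 1.025 m from the base axis. Payload 9.4 kg.
Tool frame: the origin (TCP) lies midway between the tips of the shut fingers; the grasp point (between the pads) lies 19 mm behind it; z points along the fingers, y is the line along which they close (so a half turn about z gives the same grasp; the last joint's range is limited). The gripper opens to 93 mm and grips with 3 to 60 N. Pads are 15 mm wide; open, the fingers measure 128 mm over their backs; the gripper's body (75 mm by 188 mm) begins 65 mm behind the grasp point.
Start: joints at [-1.375, 0.599, -0.003, 1.599, 0.002, 0.943, -0.08], TCP at [0.195, 0.698, 0.219] pointing down, gripper open.
Joint ranges: [-2.57, 2.57], [-0.35, 1.97], [-1.29, 1.29], [0.11, 2.56], [-1.05, 4.19], [0.11, 1.86], [-2.63, 2.63]. Speed limits (rad/s): [2.22, 2.22, 3.01, 3.01, 3.14, 3.14, 3.14].

## Interface

Orientations are given as a unit quaternion [w, x, y, z].
In Python, from plant import manip gives the robot as it stands.
- The arm moves only by the tool apply_moves, never from a script. Its argument "increments" is a list of rows, each a list of 3 entries, a list of its own where there are three numbers: the opening, from 0 (shut) to 1 (fully open), then the shift along the tool's x, y, z normalised to -1 to 1, where 1 is 0.5 m, then the turn about the tool's z normalised to -1 to 1, where 1 is 0.5 rad. A call has 1 to 12 rows; each row shifts and turns the commanded pose from where the row before left it, along the tool's axes as they then stand; what a row does not reach is not made up. A row lasts 1/12 s, in which the tool goes at most 41.7 mm and 7.16 degrees, less where a joint would pass 70% of its speed; a pose out of reach is approached as far as the arm can. A call with a number of a shift or a turn outside -1 to 1 is refused whole. A call with a gripper value outside its range is refused whole. The fingers move at their own pace and stop on an object; "force" is the grip in N (left out, the last holds). Time passes only in rows, so rows that do not move let the fingers close. It gives the time, the measured TCP pose, the force, the opening and the grip force at its end, in the units of the state.
- manip.read_state(): the state, without advancing time (a new reading comes with each control period).
- manip.snapshot(name): name is "scene" or "top" or "wrist"; returns the picture (420x560x3 uint8, red, green, blue); there is no depth.
- manip.camera_params(name): a dict with "camera_matrix" (3x3 intrinsics, pixels), "dist_coeffs" ([k1, k2, p1, p2, k3] as OpenCV has them; the pictures are not rectified), "pose" (4x4, takes a point from camera to world coordinates); the wrist camera has in their place "hand_eye" (4x4, takes a point from camera to tool coordinates, whose origin is the TCP and whose axes are the flange's). Camera axes: x right, y down, z forward; pixel columns grow to the right and rows downward; lengths in m; the calibration is good to about 2 mm. A picture is of the moment at which its call begins: read the wrist's pose just before it. camera_params takes no time and is no camera call.
- manip.finish_job(): hands the job in; it is judged then, once.
The state is a dict: "clock": time; "q": joint angles; "qvel": joint speeds; "effort": joint torques, N m; "tcp_pos": TCP position; "eef_rot": TCP orientation; "contact_force": force on the tool from outside, world axes, zero at the start; "ft_torque": the same for the moment, N m; "gripper_width": opening from 0.0 (shut) to 1.0 (fully open); "finger_force": force on a finger pad.
Only numpy, scipy, OpenCV 4.12 (cv2) and the standard library are available. Lean on these libraries where they do the work, as an engineer would, in place of code of your own. Each camera call takes 0.05 s, during which the arm holds its last target. There are 200 camera calls.

## Working session

There is one attempt and no reset: what is moved stays moved. The work goes in short steps, Python scripts to look and compute and a tool call to move; the robot and the scene stay as the last step left them, time stands still between calls to the robot, and variables do not carry over. Pictures are saved under pics/ and viewed, at most 14 in all, crops included, and the job is handed in when it is done.

Besides the shell and the picture viewer there is one more tool, called after "Call:" by a JSON object that holds its "op" and its "data". apply_moves: Moves the arm, as the interface text tells. Its arguments: {"type":"object","properties":{"increments":{"type":"array","items":{"type":"array"}},"force":{"type":"number"}},"required":["increments"]}

```bash
ls; mkdir -p pics; python3 - <<'E'
from plant import manip
import cv2,json
s=manip.read_state();print(s)
for n in("scene","top","wrist"):
    im=manip.snapshot(n);cv2.imwrite(f"pics/{n}0.png",im[:,:,::-1])
    c=manip.camera_params(n);print(n,{k:(v.tolist() if hasattr(v,'tolist') else v) for k,v in c.items()})
E
```

```text
pics
{'clock': 0.0, 'q': array([-1.37470967,  0.60014113, -0.00254856,  1.60011914,  0.00178961,
        0.94286835, -0.07982309]), 'qvel': array([ 1.61349183e-03, -3.44186438e-05, -4.30985628e-05,  8.56278961e-04,
        1.33748037e-03, -1.10293656e-03,  1.11422926e-04]), 'effort': array([ 3.01511491e-04, -7.65072584e+01,  1.49720091e+00, -2.52362537e+01,
       -5.24538662e-02,  1.66930159e-02,  1.62544734e-04]), 'tcp_pos': array([0.19520903, 0.69773085, 0.21775215]), 'eef_rot': array([-3.97026696e-05,  1.35954103e-01,  9.90714840e-01, -7.65827534e-04]), 'contact_force': array([0.00309239, 0.35054501, 0.46495594]), 'ft_torque': array([-0.01488339,  0.03426904, -0.04712447]), 'finger_force': 0.0, 'gripper_width': 1.0009804082497362}
scene {'camera_matrix': [[417.09359200324036, 0.0, 270.41548889447955], [0.0, 417.09359200324036, 203.50288373839177], [0.0, 0.0, 1.0]], 'dist_coeffs': [-0.1290049132900939, 0.0, 0.0, 0.0, 0.0], 'pose': [[0.5881648895257973, 0.6597819288300033, -0.4677070334284775, 0.9818730536415456], [0.8087307297998106, -0.47690725243317705, 0.34425873882024177, -0.3
[... 416 characters left out ...]
-0.9995909761296966, 0.02825148714284578, 0.004442287057108651, -0.014929380272708377], [-0.009888043784679902, -0.19566399078621957, -0.9806211446321776, 1.2219597090317378], [0.0, 0.0, 0.0, 1.0]]}
wrist {'camera_matrix': [[362.4566371443627, 0.0, 280.5992534102829], [0.0, 362.4566371443627, 206.72796371046473], [0.0, 0.0, 1.0]], 'dist_coeffs': [-0.07236432057513954, 0.0, 0.0, 0.0, 0.0], 'hand_eye': [[-0.000892600052093912, -0.9685085931316343, -0.24897852978786622, 0.06823102636240921], [0.9999995861988236, -0.000820747830824911, -0.00039239670934689236, 0.00012094240512805499], [0.00017569099667378625, -0.24897877701358115, 0.9685089249611966, -0.16447418424854238], [0.0, 0.0, 0.0, 1.0]]}
```

View pics/scene0.png

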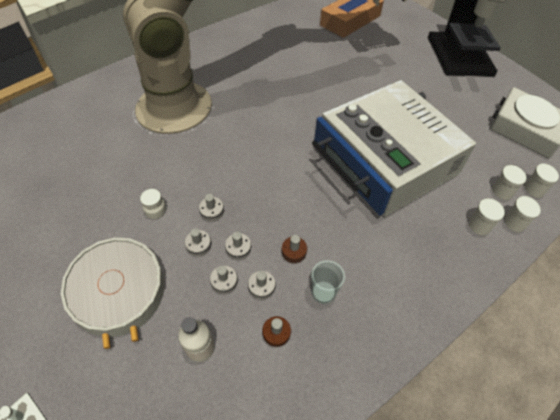

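View pics/top0.png

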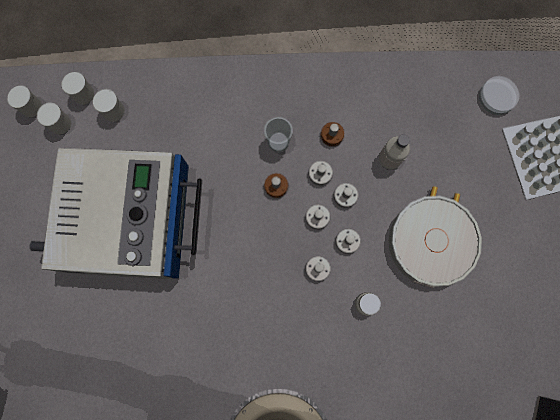

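The scene view shows five grey discs at (210,206), (198,240), (238,243), (223,277) and (261,283). The brown look-alikes are at (294,248) and (277,330). In the top view the discs are at (320,172), (346,194), (318,216), (348,240) and (318,268), with the browns at (276,184) and (332,132). The grey ones match the description. The keys in the top view, from stop to power, are at (138,195), (137,214), (134,238) and (132,257).

```bash
cat >h.py <<'E'
import numpy as np,cv2
from scipy.spatial.transform import Rotation as R
from plant import manip
def cam(n,s=None):
    c=manip.camera_params(n);K=np.array(c["camera_matrix"]);D=np.array(c["dist_coeffs"])
    if "pose" in c: T=np.array(c["pose"])
    else:
        s=s or manip.read_state();w,x,y,z=s["eef_rot"];T=np.eye(4);T[:3,:3]=R.from_quat([x,y,z,w]).as_matrix();T[:3,3]=s["tcp_pos"];T=T@np.array(c["hand_eye"])
    return K,D,T
def rays(c,p):
    K,D,T=c;u=cv2.undistortPoints(np.array(p,float).reshape(-1,1,2),K,D)[:,0]
    d=np.c_[u,np.ones(len(u))]@T[:3,:3].T
    return T[:3,3],d/np.linalg.norm(d,axis=1,keepdims=True)
def plane(c,p,z):
    o,d=rays(c,p);return o+d*((z-o[2])/d[:,2])[:,None]
def tri(c1,p1,c2,p2):
    o1,d1=rays(c1,p1);o2,d2=rays(c2,p2);out=[]
    for a,b in zip(d1,d2):
        A=[np.eye(3)-np.outer(v,v) for v in(a,b)];X=np.linalg.solve(A[0]+A[1],A[0]@o1+A[1]@o2)
        out.append(np.r_[X,np.linalg.norm(A[0]@(X-o1))+np.linalg.norm(A[1]@(X-o2))])
    return np.array(out)
def proj(c,X):
    K,D,T=c;I=np.linalg.inv(T);return cv2.projectPoints(np.array(X,float).reshape(-1,1,3),cv2.Rodrigues(I[:3,:3])[0],I[:3,3],K,D)[0][:,0]
def crop(im,x0,y0,x1,y1,k):
    return cv2.resize(im[y0:y1,x0:x1],None,fx=k,fy=k,interpolation=cv2.INTER_CUBIC)
E
python3 - <<'E'
from h import *
t=cv2.imread("pics/top0.png");s=cv2.imread("pics/scene0.png")
a=crop(t,265,110,415,330,2.6);b=crop(s,135,180,335,350,2)
c=crop(t,105,145,210,285,2.1);d=crop(s,300,80,440,220,2.1)
cv=np.zeros((600,800,3),np.uint8)
def put(i,y,x): h=min(i.shape[0],600-y);w=min(i.shape[1],800-x);cv[y:y+h,x:x+w]=i[:h,:w]
put(a,0,0);put(b,0,392);put(c,342,392);put(d,342,615)
cv2.imwrite("pics/mos.png",cv)
E
```

```text
(no output)
```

View pics/mos.png

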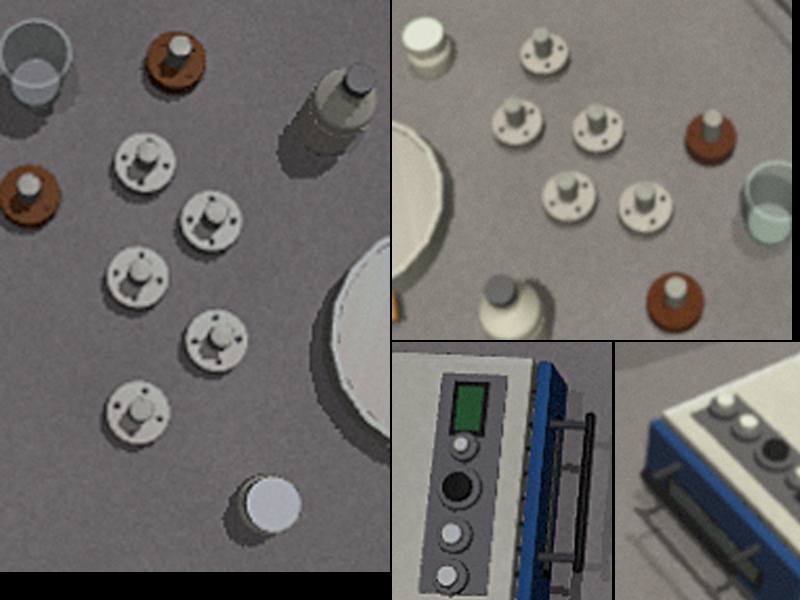

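```bash
python3 - <<'E'
from h import *
np.set_printoptions(precision=4,suppress=True)
T=cam("top");S=cam("scene")
A=lambda p:np.array(p)/2.6+[265,110]
B=lambda p:(np.array(p)-[392,0])/2+[135,180]
C=lambda p:(np.array(p)-[392,342])/2.1+[105,145]
D=lambda p:(np.array(p)-[615,342])/2.1+[300,80]
print("stems",tri(T,A([(150,150),(214,212),(140,266),(222,333),(143,407)]),S,B([(646,187),(568,176),(597,109),(515,100),(543,32)])))
print("brown",plane(T,A([(181,47),(29,185)]),.064))
print("keys",tri(T,C([(457,486),(451,534),(447,576)]),S,D([(775,449),(747,425),(724,402)])))
print("stop",plane(T,C([(461,442)]),.148))
print("handle",plane(T,C([(590,415),(580,570)]),.112))
# plate ellipse
for n,c,x0,y0,x1,y1 in(("top",T,385,185,490,300),("scene",S,50,225,175,345)):
    im=cv2.imread(f"pics/{n}0.png");g=im[y0:y1,x0:x1].max(2)
    m=(g>150).astype(np.uint8);cs=max(cv2.findContours(m,0,2)[0],key=cv2.contourArea);e=cv2.fitEllipse(cs);print(n,e,plane(c,[np.array(e[0])+[x0,y0]],.05))
    # red ring centre
    i=im[y0:y1,x0:x1].astype(int);r=np.argwhere((i[...,2]-i[...,0]>35)&(abs(np.arange(y0,y1)[:,None]-(y0+e[0][1]))<22)&(abs(np.arange(x0,x1)[None]-(x0+e[0][0]))<25))
    mm=(r.max(0)+r.min(0))/2;print(len(r),mm[::-1]+[x0,y0]);globals()["r"+n]=mm[::-1]+[x0,y0]
print("plate",tri(T,[rtop],S,[rscene]))
# bottle/beaker/jar tops
print("jar",plane(T,A([(273,504)]),.06),"bottle",plane(T,A([(359,80)]),.15),"beaker",plane(T,A([(36,50)]),.09))
E
```

```text
stems [[ 0.6563 -0.1253  0.0686  0.0073]
 [ 0.5953 -0.1836  0.0639  0.0054]
 [ 0.5453 -0.1123  0.0671  0.0044]
 [ 0.4812 -0.1831  0.0687  0.0073]
 [ 0.4165 -0.1075  0.0674  0.0086]]
brown [[ 0.7575 -0.1637  0.064 ]
 [ 0.625  -0.0139  0.064 ]]
keys [[0.54   0.3065 0.1459 0.0038]
 [0.4882 0.3123 0.1414 0.0024]
 [0.4432 0.3151 0.1438 0.0032]]
stop [[0.5868 0.3012 0.148 ]]
handle [[0.6218 0.1664 0.112 ]
 [0.4486 0.1768 0.112 ]]
top ((51.75001907348633, 54.3444709777832), (86.11446380615234, 92.46687316894531), 165.21563720703125) [[ 0.4723 -0.3999  0.05  ]]
83 [436. 240.]
scene ((59.83626937866211, 58.176307678222656), (86.21961212158203, 104.7088394165039), 55.26670837402344) [[ 0.4783 -0.4002  0.05  ]]
157 [110.5 282. ]
plate [[ 0.4718 -0.3992  0.0432  0.002 ]]
jar [[ 0.3243 -0.2256  0.06  ]] bottle [[ 0.6913 -0.3096  0.15  ]] beaker [[ 0.7489 -0.0241  0.09  ]]
```

Call:
{"op": "apply_moves", "data": {"increments": [[1,[0,0,0],-0.19],[1,[0,0,0],-0.19],[1,[-0.048,-0.062,0],0],[1,[-0.048,-0.062,0],0],[1,[-0.048,-0.062,0],0],[1,[-0.048,-0.062,0],0],[1,[-0.048,-0.062,0],0],[1,[-0.048,-0.062,0],0],[1,[-0.048,-0.062,0],0],[1,[-0.048,-0.062,0],0],[1,[-0.048,-0.062,0],0],[1,[-0.048,-0.062,0],0]], "force": 40}}

```text
clock: 1.15
tcp_pos: [0.4095, 0.3676, 0.2186]
eef_rot: [0.0, 0.041, 0.999, -0.0]
contact_force: [1.2, 0.5, 0.2]
gripper_width: 0.997
finger_force: 0.0
```

Call:
{"op": "apply_moves", "data": {"increments": [[0.35,[-0.048,-0.062,0],0],[0.35,[-0.048,-0.062,0],0],[0.35,[-0.048,-0.062,0],0],[0.35,[-0.048,-0.062,0],0],[0.35,[-0.048,-0.062,0],0],[0.35,[-0.048,-0.062,0],0],[0.35,[0,0,0],0],[0.35,[0,0,0],0],[0.35,[0,0,0],0]]}}

```text
clock: 1.9
tcp_pos: [0.5367, 0.1723, 0.2184]
eef_rot: [-0.0, 0.042, 0.999, 0.0]
contact_force: [-0.7, -0.1, -0.6]
gripper_width: 0.405
finger_force: 0.0
```

```bash
cat >>h.py <<'E'
def tool(s=None):
    s=s or manip.read_state();w,x,y,z=s["eef_rot"];return R.from_quat([x,y,z,w]).as_matrix(),s["tcp_pos"]
def go(X,s=None):
    M,p=tool(s);return (M.T@(np.array(X)-p))/0.5
def shot(n,f):
    s=manip.read_state();im=manip.snapshot(n)[:,:,::-1].copy();cv2.imwrite(f"pics/{f}.png",im);np.save(f"pics/{f}.npy",cam(n,s)[2]);return im,cam(n,s)
E
python3 - <<'E'
from h import *
s=manip.read_state();M,p=tool(s);print(s["clock"],p,M[:,1],s["gripper_width"],s["q"])
shot("wrist","w1");im,c=shot("scene","s1")
E
```

```text
1.9 [0.53667698 0.17233574 0.2184313 ] [8.31739116e-02 9.96535030e-01 1.86215052e-04] 0.4053077205458936 [-0.39183747  0.40674487 -0.02655212  1.97223742  0.01450872  0.76327102
  1.06081312]
```

View pics/w1.png

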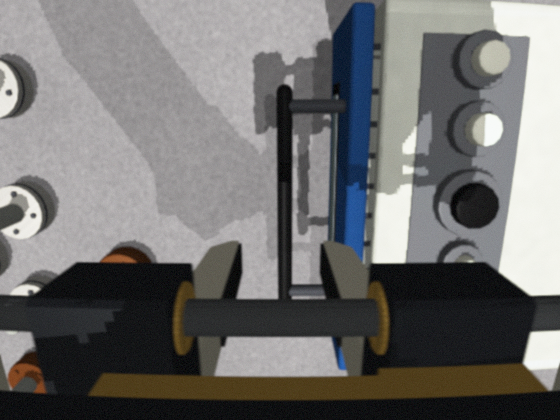

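The handle bar at column 285 lies midway between the fingertips at (240,250) and (322,250), and parallel to the pads. Next: descend, grip and pull.

Call:
{"op": "apply_moves", "data": {"increments": [[0.36,[0,0,0.065],0],[0.36,[0,0,0.065],0],[0.36,[0,0,0.065],0],[0.36,[0,0,0.065],0],[0.36,[0,0,0],0],[0,[0,0,0],0],[0,[0,0,0],0],[0,[0,0,0],0],[0,[0,0,0],0]], "force": 30}}

```text
clock: 2.75
tcp_pos: [0.538, 0.1732, 0.0906]
eef_rot: [0.002, 0.041, 0.999, 0.001]
contact_force: [0.5, -6.2, 3.3]
gripper_width: 0.123
finger_force: 16.5
```

Call:
{"op": "apply_moves", "data": {"increments": [[0,[0,-0.01,0],0],[0,[0,-0.02,0],0],[0,[0,-0.03,0],0],[0,[0,-0.03,0],0],[0,[0,-0.03,0],0],[0,[0,-0.03,0],0],[0,[0,-0.03,0],0],[0,[0,-0.03,0],0],[0,[0,-0.03,0],0],[0,[0,-0.03,0],0],[0,[0,-0.02,0],0],[0,[0,-0.02,0],0]]}}

```text
clock: 3.75
tcp_pos: [0.5257, 0.017, 0.0906]
eef_rot: [0.002, 0.042, 0.999, 0.0]
contact_force: [1.0, 3.1, 10.9]
gripper_width: 0.119
finger_force: 30.0
```

Call:
{"op": "apply_moves", "data": {"increments": [[0,[0,-0.01,0],0],[0,[0,-0.01,0],0],[0,[0,-0.01,0],0],[0,[0,0,0],0],[0,[0,0,0],0],[0,[0,0,0],0]]}}

```text
clock: 4.25
tcp_pos: [0.5253, 0.0105, 0.0905]
eef_rot: [0.003, 0.038, 0.999, 0.004]
contact_force: [-0.2, 28.2, 7.0]
gripper_width: 0.123
finger_force: 30.0
```

Call:
{"op": "apply_moves", "data": {"increments": [[0,[0,0.014,0],0],[0.36,[0,0,0],0],[0.36,[0,0,0],0],[0.36,[0,0,-0.04],0],[0.4,[0,0,-0.08],0],[0.4,[0,0,-0.08],0],[0.4,[0,0,-0.08],0],[0.4,[0,0,-0.08],0],[0.4,[0,0,0],0.25],[0.4,[0,0,0],0.25],[0.4,[0,0,0],0.25],[0.4,[0,0,0],0.25]]}}

```text
clock: 5.25
tcp_pos: [0.5231, 0.0085, 0.2693]
eef_rot: [0.0, 0.291, 0.957, -0.0]
contact_force: [-0.3, 0.6, -0.0]
gripper_width: 0.399
finger_force: 0.0
```

Call:
{"op": "apply_moves", "data": {"increments": [[0.4,[0,0,0],0.25],[0.4,[0,0,0],0.25],[0.4,[0,0,0],0.25],[0.4,[0,0,0],0.25],[0.4,[0,0,0],0.25],[0.4,[0,0,0],0.25],[0.4,[0,0,0],0.25],[0.4,[0,0,0],0.25],[0.4,[0,0,0],0.14],[0.4,[0,0,0],0],[0.4,[0,0,0],0]]}}

```text
clock: 6.17
tcp_pos: [0.5232, 0.0091, 0.2688]
eef_rot: [0.0, 0.735, 0.678, -0.0]
contact_force: [-0.7, 0.4, -0.4]
gripper_width: 0.404
finger_force: 0.0
```

```bash
python3 - <<'E'
from h import *
np.set_printoptions(precision=4,suppress=True)
s=manip.read_state();M,p=tool(s);print(s["clock"],p,M,s["contact_force"],s["q"])
w,c=shot("wrist","w2");t,_=shot("top","t2");sc,_=shot("scene","s2")
cv=np.zeros((600,800,3),np.uint8)
cv[:300,:400]=crop(w,0,0,560,420,1)[:300,:400]if 0 else cv2.resize(w,(400,300))
cv[:300,400:]=crop(t,130,150,330,300,2)
cv[300:,400:]=crop(sc,180,80,380,230,2)
cv[300:,:400]=crop(t,250,120,450,270,2)
cv2.imwrite("pics/m2.png",cv)
E
```

```text
6.1667 [0.5232 0.0091 0.2688] [[ 0.0801  0.9968 -0.0001]
 [ 0.9968 -0.0801 -0.0003]
 [-0.0003 -0.0001 -1.    ]] [-0.7157  0.4016 -0.4266] [-0.3413  0.303   0.281   2.0126 -0.111   0.8403 -0.0784]
```

View pics/m2.png

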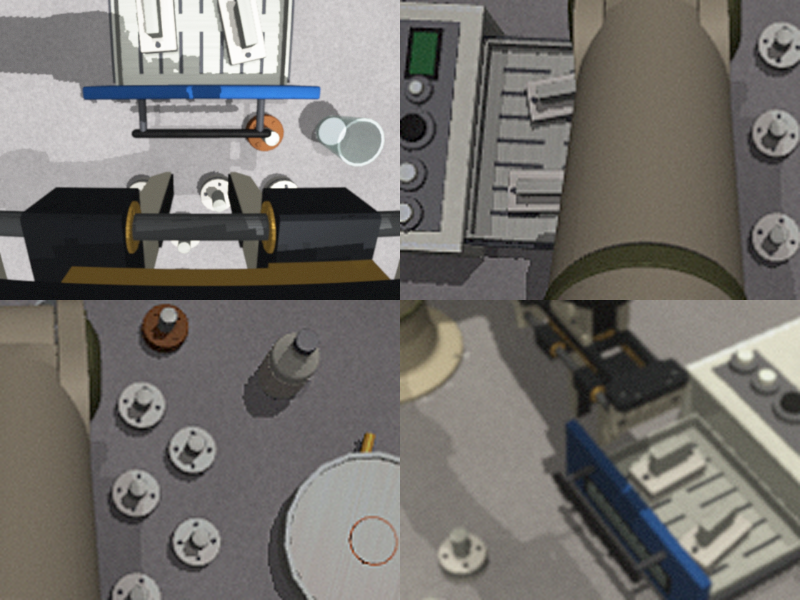

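Both bars are in the drawer: in the wrist tile at (155,25) and (238,30), and in the scene tile at (665,465) and (720,525). The drawer is out. I'm moving forward a little so the wrist camera sees them whole.

Call:
{"op": "apply_moves", "data": {"increments": [[0.45,[0.07,0,0],0],[0.45,[0.07,0,0],0],[0.45,[0,0,0],0],[0.45,[0,0,0],0]]}}

```text
clock: 6.65
tcp_pos: [0.5292, 0.0812, 0.2684]
eef_rot: [-0.0, 0.734, 0.679, -0.0]
contact_force: [0.1, 0.1, -0.4]
gripper_width: 0.45
finger_force: 0.0
```

```bash
python3 - <<'E'
from h import *
s=manip.read_state();print(s["clock"],s["tcp_pos"])
w,c=shot("wrist","w3");sc,_=shot("scene","s3")
cv=np.zeros((600,800,3),np.uint8)
cv[:,:500]=crop(w,130,0,430,360,5/3)[:, :500]
cv[:,500:]=crop(sc,260,130,380,370-0,2.5)[:600,:300]
cv2.imwrite("pics/m3.png",cv)
E
```

```text
6.65 [0.52920697 0.08122261 0.26844668]
```

View pics/m3.png

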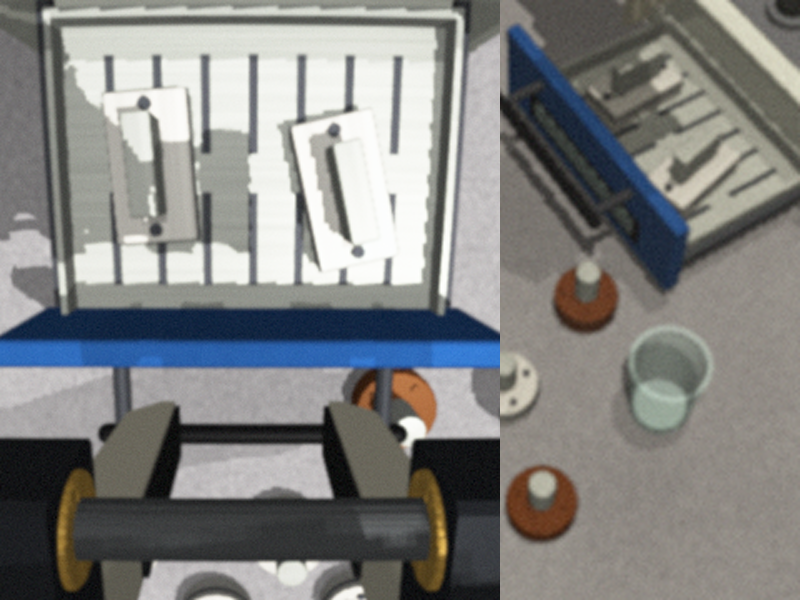

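The wrist view (w3) shows the bars' screw holes on the body tops. In the picture, the left bar's are at (144,102) and (156,230) and the right bar's at (334,130) and (358,252). The right bar is turned about 10° against the left.

```bash
python3 - <<'E'
from h import *
np.set_printoptions(precision=4,suppress=True)
def cl(f,n="wrist"): K,D,_=cam(n);return K,D,np.load(f"pics/{f}.npy")
c3=cl("w3");c2=cl("w2")
h=np.array([(144,102),(156,230),(334,130),(358,252)])*.6+[130,0]
def dark(im,p,r=6):
    x,y=np.round(p).astype(int);g=im[max(y-r,0):y+r+1,x-r:x+r+1].astype(float).max(2);w=np.clip(np.percentile(g,30)-g,0,None)
    yy,xx=np.mgrid[0:g.shape[0],0:g.shape[1]];return np.array([(w*xx).sum(),(w*yy).sum()])/w.sum()+[x-r,max(y-r,0)]
i3=cv2.imread("pics/w3.png");i2=cv2.imread("pics/w2.png")
h3=np.array([dark(i3,p,5) for p in h]);P=plane(c3,h3,.060);print(h,h3,P)
q=proj(c2,P);print(q)
near=[1,3];h2=np.array([dark(i2,q[k],5) for k in near]);print(h2,tri(c3,h3[near],c2,h2))
for a in(0,2):
    d=P[a]-P[a+1];print("mid",(P[a]+P[a+1])/2,np.linalg.norm(d),np.degrees(np.arctan2(d[1],d[0])))
# rim corners of drawer floor rear; blue panel top
r=np.array([(45,12),(462,12)])*.6+[130,0];print("rear rim top",plane(c3,r,.056))
b=np.array([(0,342),(480,342)])*.6+[130,0];print("panel front top edge",plane(c3,b,.125))
E
```

```text
[[216.4  61.2]
 [223.6 138. ]
 [330.4  78. ]
 [344.8 151.2]] [[215.4975  62.2115]
 [223.0959 137.3462]
 [329.7359  79.14  ]
 [344.0882 150.427 ]] [[0.4754 0.2043 0.06  ]
 [0.4748 0.1313 0.06  ]
 [0.5857 0.1796 0.06  ]
 [0.597  0.1085 0.06  ]]
[[213.0009 -17.0346]
 [220.7187  62.7457]
 [331.329    0.3156]
 [346.7735  76.4686]]
[[220.6674  62.3007]
 [346.8337  76.4499]] [[0.4752 0.1314 0.0621 0.    ]
 [0.597  0.1085 0.0601 0.0001]]
mid [0.4751 0.1678 0.06  ] 0.07299685924525658 89.51571034116567
mid [0.5914 0.144  0.06  ] 0.07195317051068115 99.00336087721115
rear rim top [[0.4236 0.2613 0.056 ]
 [0.6652 0.2425 0.056 ]]
panel front top edge [[0.3956 0.0826 0.125 ]
 [0.6502 0.0627 0.125 ]]
```

Call:
{"op": "apply_moves", "data": {"increments": [[0.45,[0,0,0],-0.14],[0.45,[0.057,-0.037,0],0],[0.45,[0.057,-0.037,0],0],[0.45,[0.058,-0.036,0],0],[0.45,[0,0,0.07],0],[0.45,[0,0,0.07],0],[0.45,[0,0,0.07],0],[0.45,[0,0,0.07],0],[0.45,[0,0,0.05],0],[0.45,[0,0,0.03],0],[0.45,[0,0,0.02],0],[0.45,[0,0,0.02],0]]}}

```text
clock: 7.75
tcp_pos: [0.4756, 0.1649, 0.068]
eef_rot: [0.0, 0.712, 0.702, -0.0]
contact_force: [0.2, 0.5, 0.5]
gripper_width: 0.45
finger_force: 0.0
```

Call:
{"op": "apply_moves", "data": {"increments": [[0.45,[0,0,0],0],[0,[0,0,0],0],[0,[0,0,0],0],[0,[0,0,0],0],[0,[0,0,0],0],[0,[0,0,0],0]], "force": 45}}

```text
clock: 8.25
tcp_pos: [0.4755, 0.1664, 0.0694]
eef_rot: [0.0, 0.711, 0.703, 0.001]
contact_force: [-2.4, -0.9, 6.5]
gripper_width: 0.171
finger_force: 45.0
```

Call:
{"op": "apply_moves", "data": {"increments": [[0,[0,0,-0.03],0],[0,[0,0,-0.07],0],[0,[0,0,-0.08],0],[0,[0,0,-0.07],0],[0,[-0.03,-0.003,0],0],[0,[-0.06,-0.004,0],0],[0,[-0.075,-0.005,0],0],[0,[-0.075,-0.005,0],0],[0,[-0.075,-0.005,0],0],[0,[-0.075,-0.005,0],0],[0,[-0.075,-0.005,0],0],[0,[-0.075,-0.005,0],0]]}}

```text
clock: 9.25
tcp_pos: [0.4527, -0.1052, 0.1937]
eef_rot: [-0.0, 0.711, 0.703, -0.0]
contact_force: [1.5, 0.4, -4.6]
gripper_width: 0.171
finger_force: 45.0
```

Call:
{"op": "apply_moves", "data": {"increments": [[0,[-0.075,-0.005,0],0],[0,[-0.075,-0.005,0],0],[0,[-0.075,-0.005,0],0],[0,[-0.075,-0.005,0],0],[0,[-0.075,-0.005,0],0],[0,[-0.075,-0.005,0],0],[0,[-0.075,-0.005,0],0],[0,[-0.045,-0.005,0],0],[0,[-0.02,0,0],0],[0,[0,0,0],0],[0,[0,0,0],0]]}}

```text
clock: 10.17
tcp_pos: [0.4297, -0.3975, 0.1932]
eef_rot: [-0.001, 0.711, 0.703, 0.0]
contact_force: [1.0, 0.6, -4.6]
gripper_width: 0.173
finger_force: 45.0
```

Call:
{"op": "apply_moves", "data": {"increments": [[0,[0,0.006,0.05],0],[0,[0,0,0.07],0],[0,[0,0,0.06],0],[0,[0,0,0.03],0],[0,[0,0,0.01],0],[0,[0,0,0.005],0],[0,[0,0,0],0],[0,[0,0,0],0]]}}

```text
clock: 10.83
tcp_pos: [0.4339, -0.3984, 0.0823]
eef_rot: [0.001, 0.711, 0.703, 0.0]
contact_force: [-0.2, -1.1, -4.0]
gripper_width: 0.167
finger_force: 45.0
```

Call:
{"op": "apply_moves", "data": {"increments": [[0,[0,0,0.004],0],[0,[0,0,0.004],0],[0,[0,0,0],0],[0,[0,0,0],0]]}}

```text
clock: 11.17
tcp_pos: [0.4342, -0.3996, 0.0803]
eef_rot: [0.002, 0.711, 0.703, 0.0]
contact_force: [-2.5, 2.2, 22.8]
gripper_width: 0.167
finger_force: 45.0
```

Call:
{"op": "apply_moves", "data": {"increments": [[0,[0,0,-0.002],0],[0.45,[0,0,0],0],[0.45,[0,0,0],0],[0.45,[0,0,0],0],[0.45,[0,0,-0.04],0],[0.45,[0,0,-0.08],0],[0.45,[0,0,-0.08],0],[0.45,[0,0,-0.04],-0.165],[0.45,[0,0,0],-0.17],[0.45,[0.042,0.021,0],0],[0.45,[0.073,0.034,0],0],[0.45,[0.073,0.034,0],0]]}}

```text
clock: 12.17
tcp_pos: [0.4622, -0.2988, 0.1983]
eef_rot: [0.0, 0.651, 0.759, -0.0]
contact_force: [1.1, -0.6, -0.8]
gripper_width: 0.449
finger_force: 0.0
```

Call:
{"op": "apply_moves", "data": {"increments": [[0.45,[0.073,0.034,0],0],[0.45,[0.073,0.034,0],0],[0.45,[0.073,0.034,0],0],[0.45,[0.073,0.034,0],0],[0.45,[0.073,0.034,0],0],[0.45,[0.073,0.034,0],0],[0.45,[0.073,0.034,0],0],[0.45,[0.073,0.034,0],0],[0.45,[0.073,0.034,0],0],[0.45,[0.06,0.034,0],0],[0.45,[0.04,0.02,0],0],[0.45,[0,0,0],0]]}}

```text
clock: 13.17
tcp_pos: [0.5827, 0.1096, 0.1977]
eef_rot: [-0.0, 0.647, 0.762, 0.001]
contact_force: [0.5, -0.4, 0.1]
gripper_width: 0.449
finger_force: 0.0
```

```bash
python3 - <<'E'
from h import *
np.set_printoptions(precision=4,suppress=True)
s=manip.read_state();M,p=tool(s);print(s["clock"],p,np.degrees(np.arctan2(M[1,0],M[0,0])),go([.5914,.144,.068],s))
w,c=shot("wrist","w4");t,_=shot("top","t4")
cv=np.zeros((600,800,3),np.uint8)
cv[:300,:400]=cv2.resize(w,(400,300));cv[:300,400:]=crop(t,250,120,450,270,2);cv[300:,:400]=crop(t,350,170,520,300,400/170)[:300]
cv2.imwrite("pics/m4.png",cv)
E
```

```text
13.1667 [0.5827 0.1096 0.1977] 99.31304015167885 [0.0645 0.028  0.2595]
```

View pics/m4.png

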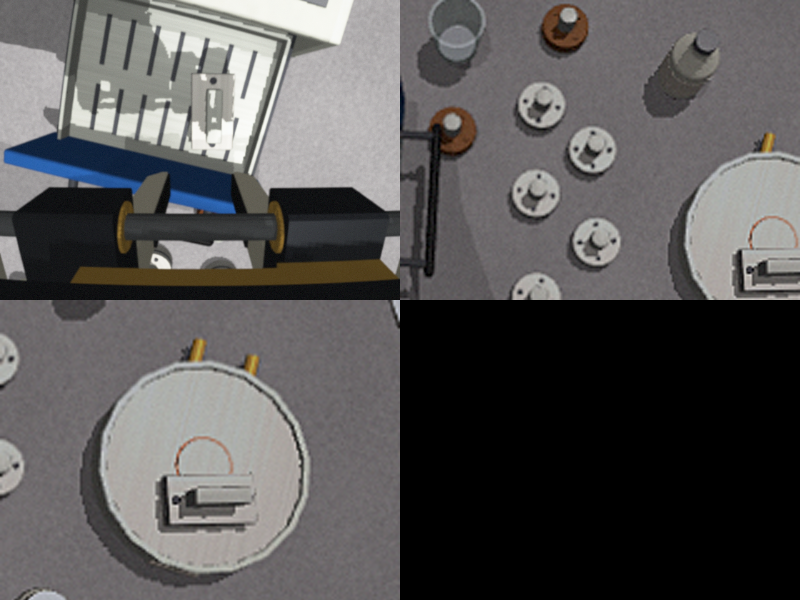

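Bar1 stands on the plate (tile (210,500)). Bar2's holes in the wrist image are at about (298,112) and (295,206), so I'm rechecking its position.

```bash
python3 - <<'E'
from h import *
np.set_printoptions(precision=4,suppress=True)
c=cam("wrist")
P=plane(c,[(298,112),(295.5,206)],.060);d=P[0]-P[1];print(P,P.mean(0),np.degrees(np.arctan2(d[1],d[0])),go(np.r_[P.mean(0)[:2],.068]))
print(proj(c,[[.5857,.1796,.06],[.597,.1085,.06]]))
E
```

```text
[[0.5848 0.1754 0.06  ]
 [0.5958 0.0976 0.06  ]] [0.5903 0.1365 0.06  ] 98.04095973181873 [0.0617 0.0278 0.2594]
[[299.9705 106.9777]
 [299.0294 193.9524]]
```

Call:
{"op": "apply_moves", "data": {"increments": [[0.45,[0.04,0.02,0],0],[0.45,[0.022,0.007,0.04],0],[0.45,[0,0,0.07],0],[0.45,[0,0,0.07],0],[0.45,[0,0,0.05],0],[0.45,[0,0,0.028],0],[0.45,[0,0,0],0],[0,[0,0,0],0],[0,[0,0,0],0],[0,[0,0,0],0],[0,[0,0,0],0],[0,[0,0,0],0]]}}

```text
clock: 14.27
tcp_pos: [0.5914, 0.136, 0.0705]
eef_rot: [0.001, 0.65, 0.76, 0.001]
contact_force: [1.9, -0.8, 6.3]
gripper_width: 0.171
finger_force: 45.0
```

Call:
{"op": "apply_moves", "data": {"increments": [[0,[0,0,-0.03],0],[0,[0,0,-0.07],0],[0,[0,0,-0.08],0],[0,[0,0,-0.07],0],[0,[0,0,0],0.155],[0,[-0.03,0,0],0.155],[0,[-0.06,-0.01,0],0],[0,[-0.075,-0.011,0],0],[0,[-0.075,-0.011,0],0],[0,[-0.075,-0.011,0],0],[0,[-0.075,-0.011,0],0],[0,[-0.075,-0.011,0],0]]}}

```text
clock: 15.27
tcp_pos: [0.5579, -0.098, 0.1943]
eef_rot: [-0.0, 0.707, 0.708, -0.0]
contact_force: [0.7, -0.9, -4.0]
gripper_width: 0.168
finger_force: 45.0
```

Call:
{"op": "apply_moves", "data": {"increments": [[0,[-0.075,-0.011,0],0],[0,[-0.075,-0.011,0],0],[0,[-0.075,-0.011,0],0],[0,[-0.075,-0.011,0],0],[0,[-0.075,-0.011,0],0],[0,[-0.075,-0.011,0],0],[0,[-0.075,-0.011,0],0],[0,[-0.05,-0.011,0],0],[0,[-0.02,-0.011,0],0],[0,[0,0,0],0],[0,[0,0,0],0]]}}

```text
clock: 16.18
tcp_pos: [0.509, -0.3935, 0.1938]
eef_rot: [-0.001, 0.707, 0.707, 0.0]
contact_force: [0.6, -0.5, -3.9]
gripper_width: 0.169
finger_force: 45.0
```

Call:
{"op": "apply_moves", "data": {"increments": [[0,[-0.02,0.008,0.04],0],[0,[0,0,0.07],0],[0,[0,0,0.06],0],[0,[0,0,0.035],0],[0,[0,0,0.012],0],[0,[0,0,0.007],0],[0,[0,0,0.004],0],[0,[0,0,0.002],0],[0,[0,0,0],0],[0,[0,0,0],0]]}}

```text
clock: 17.02
tcp_pos: [0.5145, -0.4042, 0.0805]
eef_rot: [0.001, 0.707, 0.707, 0.0]
contact_force: [0.5, 2.2, 1.7]
gripper_width: 0.172
finger_force: 45.0
```

Call:
{"op": "apply_moves", "data": {"increments": [[0,[0,0,0],0],[0.45,[0,0,0],0],[0.45,[0,0,0],0],[0.45,[0,0,0],0],[0.45,[0,0,-0.04],0],[0.45,[0,0,-0.08],0],[0.45,[0,0,-0.08],0],[0.45,[0.07,0.01,-0.08],0],[0.45,[0.07,0.01,-0.06],0],[0.45,[0.07,0.01,-0.04],0],[0.45,[0.07,0,0],0],[0.45,[0,0,0],0]]}}

```text
clock: 18.02
tcp_pos: [0.5285, -0.2685, 0.2587]
eef_rot: [-0.0, 0.704, 0.71, 0.002]
contact_force: [-0.2, 0.8, -0.6]
gripper_width: 0.45
finger_force: 0.0
```

```bash
python3 - <<'E'
from h import *
np.set_printoptions(precision=4,suppress=True)
s=manip.read_state();M,p=tool(s);print(s["clock"],p,M[:2,0])
w,c=shot("wrist","w5");sc,_=shot("scene","s5")
cv=np.zeros((600,800,3),np.uint8)
cv[:420,:560]=w;cv[420:,:400]=crop(sc,0,200,400,380,1);cv[420:,560:]=crop(sc,40,230,160,330,2)[:180]
cv2.imwrite("pics/m5.png",cv)
E
```

```text
18.0167 [ 0.5285 -0.2685  0.2587] [-0.0076  1.    ]
```

View pics/m5.png

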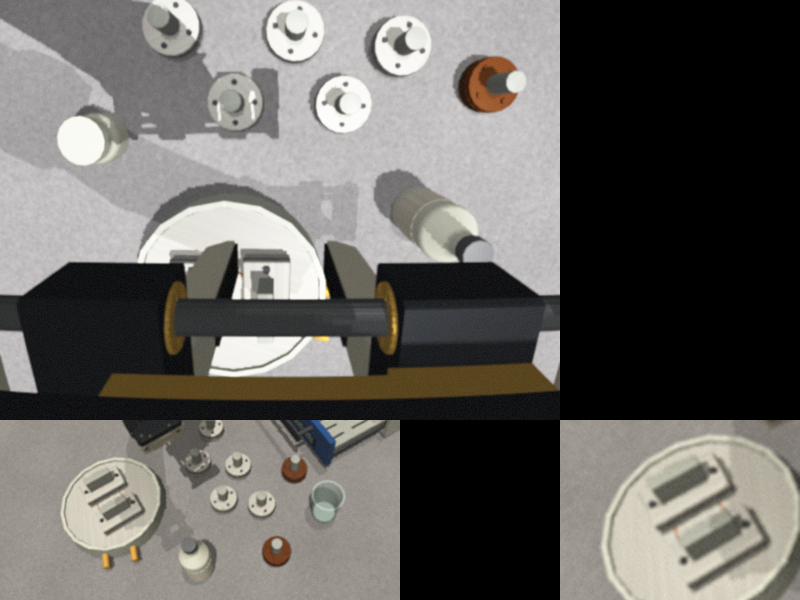

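All five grey discs are in the wrist image. Stem tops are at (162,18), (295,22), (413,38), (231,100) and (349,104). The brown one is at (490,84), and both bars stand on the plate.

```bash
python3 - <<'E'
from h import *
np.set_printoptions(precision=4,suppress=True)
c=cam("wrist")
print(plane(c,[(162,18),(295,22),(413,38),(231,100),(349,104)],.064))
print(plane(c,[(172,26),(295,31),(402,45),(235,102),(343,104)],.026))
for n,p in(("d4",[.4812,-.183,.032]),("d2",[.5953,-.1836,.032])):print(n,go(p))
E
```

```text
[[ 0.4179 -0.1179  0.064 ]
 [ 0.5407 -0.1224  0.064 ]
 [ 0.6511 -0.1346  0.064 ]
 [ 0.4802 -0.1924  0.064 ]
 [ 0.5932 -0.1957  0.064 ]]
[[ 0.4163 -0.1166  0.026 ]
 [ 0.5422 -0.1223  0.026 ]
 [ 0.6531 -0.1343  0.026 ]
 [ 0.4794 -0.1931  0.026 ]
 [ 0.5938 -0.1948  0.026 ]]
d4 [ 0.1826 -0.0918  0.4514]
d2 [0.1806 0.1364 0.4516]
```

```bash
cat >>h.py <<'E'
def disc(im,c,X,zt=.026):
    """body circle near predicted world X (top at zt): returns plane point of the Hough centre"""
    p=proj(c,[[X[0],X[1],zt]])[0];e=proj(c,[[X[0]+.03,X[1],zt]])[0];r=np.linalg.norm(e-p)
    g=cv2.GaussianBlur(im.min(2),(5,5),1)
    h=cv2.HoughCircles(g,cv2.HOUGH_GRADIENT,1,5,param1=80,param2=12,minRadius=int(r*.9),maxRadius=int(r*1.12)+1)
    if h is None: return None
    h=h[0][:,:2];h=h[np.linalg.norm(h-p,axis=1)<1.2*r][:3]
    return (plane(c,h,zt)[:,:2],h) if len(h) else None
E
python3 - <<'E'
from h import *
np.set_printoptions(precision=4,suppress=True)
K,D,_=cam("wrist");c=(K,D,np.load("pics/w5.npy"));im=cv2.imread("pics/w5.png")
T=cam("top");t=cv2.imread("pics/top0.png")
for X in([.4163,-.1166],[.5422,-.1223],[.6531,-.1343],[.4794,-.1931],[.5938,-.1948]):print(X,disc(im,c,X),disc(t,T,X))
E
```

```text
[0.4163, -0.1166] (array([[ 0.4144, -0.11  ],
       [ 0.4194, -0.115 ]]), array([[169.5,  25.5],
       [174.5,  30.5]], dtype=float32)) (array([[ 0.4059, -0.1009],
       [ 0.4153, -0.1111]]), array([[314.5, 271.5],
       [318.5, 267.5]], dtype=float32))
[0.5422, -0.1223] (array([[ 0.5427, -0.1142],
       [ 0.5387, -0.1181]]), array([[294.5,  29.5],
       [290.5,  33.5]], dtype=float32)) (array([[ 0.5339, -0.1087]]), array([[315.5, 219.5]], dtype=float32))
[0.6531, -0.1343] (array([[ 0.653 , -0.1257],
       [ 0.6469, -0.1299],
       [ 0.6424, -0.1251]]), array([[400.5,  43.5],
       [394.5,  47.5],
       [390.5,  42.5]], dtype=float32)) (array([[ 0.6436, -0.121 ],
       [ 0.6564, -0.1292]]), array([[318.5, 176.5],
       [321.5, 171.5]], dtype=float32))
[0.4794, -0.1931] (array([[ 0.4801, -0.1854],
       [ 0.4748, -0.1865]]), array([[234.5, 100.5],
       [229.5, 101.5]], dtype=float32)) (array([[ 0.4793, -0.1853]]), array([[347.5, 240.5]], dtype=float32))
[0.5938, -0.1948] (array([[ 0.5959, -0.1887],
       [ 0.5915, -0.1856]]), array([[343.5, 104.5],
       [339.5, 101.5]], dtype=float32)) (array([[ 0.5876, -0.1812],
       [ 0.5977, -0.1893]]), array([[343.5, 197.5],
       [346.5, 193.5]], dtype=float32))
```

Call:
{"op": "apply_moves", "data": {"increments": [[0.45,[0.05,-0.032,0.03],0],[0.45,[0.05,-0.032,0.04],0],[0.45,[0.05,-0.032,0.06],0],[0.45,[0,0,0.05],0],[0.45,[0,0,0],0],[0.45,[0,0,0],0],[0.45,[0,0,0],0]]}}

```text
clock: 18.7
tcp_pos: [0.48, -0.2027, 0.1684]
eef_rot: [0.001, 0.708, 0.707, -0.0]
contact_force: [0.6, -0.9, 0.7]
gripper_width: 0.449
finger_force: 0.0
```

```bash
python3 - <<'E'
from h import *
np.set_printoptions(precision=4,suppress=True)
s=manip.read_state();print(s["tcp_pos"],s["qvel"])
w,c=shot("wrist","w6");print(disc(w,c,[.4794,-.19]))
cv2.imwrite("pics/w6v.png",crop(w,150,0,400,260,2))
E
```

```text
[ 0.48   -0.2027  0.1684] [-0.0036 -0.016  -0.0002 -0.007  -0.0019 -0.0042 -0.    ]
(array([[ 0.4796, -0.1846],
       [ 0.4813, -0.189 ],
       [ 0.4805, -0.1803]]), array([[279.5, 174.5],
       [281.5, 179.5],
       [280.5, 169.5]], dtype=float32))
```

View pics/w6v.png

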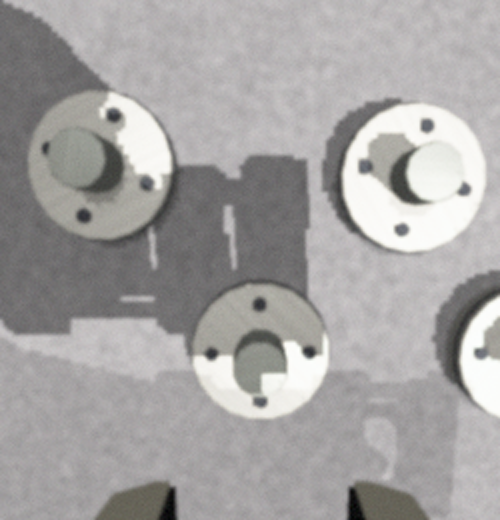

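In the crop, disc4's bolt holes centre at (260,353), i.e. (280.1,176.4) in full pixels. Disc5 is at (199,83) and disc3 at (357,89). The earlier 8 mm offset came from reading the pose later than the picture.

```bash
python3 - <<'E'
from h import *
np.set_printoptions(precision=4,suppress=True)
K,D,_=cam("wrist");L=lambda f:(K,D,np.load(f"pics/{f}.npy"))
print(plane(L("w6"),[(280.1,176.4),(199,82.9),(357.1,89)],.026))
print(plane(L("w5"),[(235,102),(172,26),(295,31),(402,45),(343,104)],.026))
# height check stems: disc4,disc5,disc3 tops in w6 and w5
print(tri(L("w6"),[(280.5,182),(188,78.5),(367,85.5)],L("w5"),[(231,100),(162,18),(295,22)]))
P=plane(L("w6"),[(280.1,176.4)],.026)[0];print(go([P[0],P[1],.034]))
E
```

```text
[[ 0.4801 -0.1863  0.026 ]
 [ 0.4144 -0.109   0.026 ]
 [ 0.5431 -0.1142  0.026 ]]
[[ 0.4806 -0.187   0.026 ]
 [ 0.417  -0.1105  0.026 ]
 [ 0.5432 -0.1157  0.026 ]
 [ 0.6547 -0.1272  0.026 ]
 [ 0.5954 -0.1881  0.026 ]]
[[ 0.4803 -0.1859  0.0545  0.0004]
 [ 0.4101 -0.1063  0.0398  0.0022]
 [ 0.5423 -0.1146  0.0615  0.0017]]
[ 0.0329 -0.0007  0.2695]
```

Call:
{"op": "apply_moves", "data": {"increments": [[0.45,[0.032,-0.001,0.02],0],[0.45,[0,0,0.07],0],[0.45,[0,0,0.07],0],[0.45,[0,0,0.06],0],[0.45,[0,0,0.035],0],[0.45,[0,0,0.014],0],[0.45,[0,0,0],0],[0,[0,0,0],0],[0,[0,0,0],0],[0,[0,0,0],0],[0,[0,0,0],0],[0,[0,0,0],0]]}}

```text
clock: 19.75
tcp_pos: [0.4795, -0.185, 0.0344]
eef_rot: [0.001, 0.707, 0.707, 0.001]
contact_force: [-0.5, 0.1, 9.1]
gripper_width: 0.228
finger_force: 45.0
```

Call:
{"op": "apply_moves", "data": {"increments": [[0,[0,0,-0.04],0],[0,[0,0,-0.08],0],[0,[0,0,-0.08],0],[0,[0,0,-0.08],0],[0,[0.03,0.002,-0.04],0],[0,[0.06,0.003,0],0],[0,[0.08,0.004,0],0],[0,[0.08,0.004,0],0],[0,[0.08,0.004,0],0],[0,[0.08,0.004,0],0],[0,[0.08,0.004,0],0],[0,[0.08,0.004,0],0]]}}

```text
clock: 20.75
tcp_pos: [0.4923, 0.1023, 0.1936]
eef_rot: [0.0, 0.707, 0.707, 0.0]
contact_force: [0.3, -0.6, -2.1]
gripper_width: 0.229
finger_force: 45.0
```

Call:
{"op": "apply_moves", "data": {"increments": [[0,[0.08,0.004,0],0],[0,[0.08,0.004,0],0],[0,[0.06,0,0],0],[0,[0.04,0,0],0],[0,[0,0,0],0],[0,[0,0,0],0]]}}

```text
clock: 21.25
tcp_pos: [0.4962, 0.2314, 0.1931]
eef_rot: [-0.0, 0.706, 0.708, -0.0]
contact_force: [-0.1, -0.9, -2.7]
gripper_width: 0.228
finger_force: 45.0
```

Call:
{"op": "apply_moves", "data": {"increments": [[0,[-0.061,0.006,0],0],[0,[0,0,0.04],0],[0,[0,0,0.07],0],[0,[0,0,0.07],0],[0,[0,0,0.04],0],[0,[0,0,0.016],0],[0,[0,0,0.008],0],[0,[0,0,0.004],0],[0,[0,0,0],0],[0,[0,0,0],0]]}}

```text
clock: 22.08
tcp_pos: [0.5006, 0.1999, 0.0704]
eef_rot: [0.0, 0.707, 0.707, 0.001]
contact_force: [-0.1, -0.7, -2.9]
gripper_width: 0.232
finger_force: 45.0
```

Call:
{"op": "apply_moves", "data": {"increments": [[0,[0,0,0.003],0],[0,[0,0,0.002],0],[0,[0,0,0],0],[0,[0,0,0],0]]}}

```text
clock: 22.42
tcp_pos: [0.5007, 0.2002, 0.0684]
eef_rot: [0.0, 0.707, 0.707, 0.001]
contact_force: [-1.9, -0.3, 12.8]
gripper_width: 0.233
finger_force: 45.0
```

Call:
{"op": "apply_moves", "data": {"increments": [[0.45,[0,0,0],0],[0.45,[0,0,0],0],[0.45,[0,0,0],0],[0.45,[0,0,-0.04],0],[0.45,[0,0,-0.08],0],[0.45,[0,0,-0.08],0],[0.45,[-0.03,0.005,-0.05],0],[0.45,[-0.07,0.011,0],0],[0.45,[-0.08,0.011,0],0],[0.45,[-0.08,0.011,0],0],[0.45,[-0.08,0.011,0],0],[0.45,[-0.08,0.011,0],0]]}}

```text
clock: 23.42
tcp_pos: [0.53, -0.0119, 0.192]
eef_rot: [0.0, 0.707, 0.708, 0.0]
contact_force: [0.0, 0.6, 0.7]
gripper_width: 0.448
finger_force: 0.0
```

Call:
{"op": "apply_moves", "data": {"increments": [[0.45,[-0.08,0.011,0],0],[0.45,[-0.07,0.011,0],0],[0.45,[-0.05,0,0],0],[0.45,[-0.02,0,0],0],[0.45,[0,0,0],0],[0.45,[0,0,0],0],[0.45,[0,0,0],0]]}}

```text
clock: 24.0
tcp_pos: [0.5411, -0.1181, 0.1916]
eef_rot: [-0.0, 0.706, 0.708, 0.0]
contact_force: [-0.2, -0.1, -0.0]
gripper_width: 0.45
finger_force: 0.0
```

```bash
python3 - <<'E'
from h import *
np.set_printoptions(precision=4,suppress=True)
s=manip.read_state();print(s["tcp_pos"],s["qvel"])
w,c=shot("wrist","w7");t,_=shot("top","t7")
for X in([.543,-.115],[.6547,-.1272],[.5954,-.188]):print(X,disc(w,c,X),go([*X,.034],s))
cv=np.zeros((420,800,3),np.uint8);cv[:,:560]=w;cv[:300,560:]=crop(t,130,150,290,350,1.5);cv2.imwrite("pics/w7v.png",cv)
E
```

```text
[ 0.5411 -0.1181  0.1916] [-0.0111 -0.0017 -0.0014  0.0006  0.0017 -0.0016  0.0036]
[0.543, -0.115] (array([[ 0.5441, -0.1111],
       [ 0.5404, -0.1139],
       [ 0.546 , -0.1167]]), array([[283.5, 182.5],
       [279.5, 185.5],
       [285.5, 188.5]], dtype=float32)) [0.006  0.0039 0.3152]
[0.6547, -0.1272] (array([[ 0.6523, -0.1231],
       [ 0.6443, -0.1183],
       [ 0.6579, -0.1221]]), array([[398.5, 195.5],
       [390.5, 190.5],
       [404.5, 194.5]], dtype=float32)) [-0.019   0.2273  0.3151]
[0.5954, -0.188] (array([[ 0.5965, -0.1906],
       [ 0.5934, -0.1864],
       [ 0.5871, -0.1749]]), array([[336.5, 262.5],
       [333.5, 258.5],
       [327.5, 247.5]], dtype=float32)) [-0.1403  0.1083  0.315 ]
```

View pics/w7v.png

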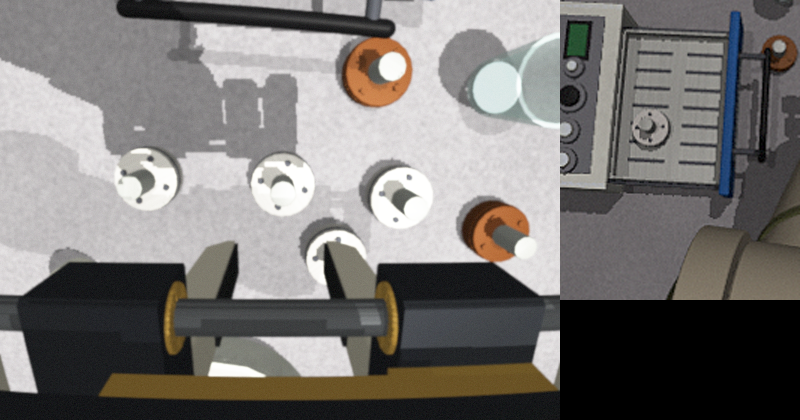

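The wrist view has disc3 between the fingers at (283,184) with the others where they were. The top tile shows disc4 standing in the drawer's rear half at (650,128).

Call:
{"op": "apply_moves", "data": {"increments": [[0.45,[0.008,0.005,0.04],0],[0.45,[0,0,0.08],0],[0.45,[0,0,0.08],0],[0.45,[0,0,0.06],0],[0.45,[0,0,0.035],0],[0.45,[0,0,0.02],0],[0.45,[0,0,0],0],[0,[0,0,0],0],[0,[0,0,0],0],[0,[0,0,0],0],[0,[0,0,0],0],[0,[0,0,0],0]]}}

```text
clock: 25.1
tcp_pos: [0.5441, -0.1161, 0.0355]
eef_rot: [0.001, 0.707, 0.707, 0.001]
contact_force: [-1.1, 0.6, 8.2]
gripper_width: 0.229
finger_force: 45.0
```

Call:
{"op": "apply_moves", "data": {"increments": [[0,[0,0,-0.04],0],[0,[0,0,-0.08],0],[0,[0,0,-0.08],0],[0,[0,0,-0.08],0],[0,[0.03,0.004,-0.04],0],[0,[0.06,0.008,0],0],[0,[0.08,0.01,0],0],[0,[0.08,0.01,0],0],[0,[0.08,0.01,0],0],[0,[0.08,0.01,0],0],[0,[0.08,0.01,0],0],[0,[0.08,0.01,0],0]]}}

```text
clock: 26.1
tcp_pos: [0.5789, 0.1708, 0.1946]
eef_rot: [0.0, 0.707, 0.707, 0.0]
contact_force: [1.1, -0.3, -3.8]
gripper_width: 0.23
finger_force: 45.0
```

Call:
{"op": "apply_moves", "data": {"increments": [[0,[0.05,0,0],0],[0,[0,0,0],0],[0,[0,0,0],0],[0,[0,0,0],0]]}}

```text
clock: 26.43
tcp_pos: [0.579, 0.1929, 0.1943]
eef_rot: [0.0, 0.707, 0.707, -0.0]
contact_force: [-0.5, -0.9, -3.2]
gripper_width: 0.229
finger_force: 45.0
```

Call:
{"op": "apply_moves", "data": {"increments": [[0,[0,0.002,0.04],0],[0,[0,0,0.07],0],[0,[0,0,0.07],0],[0,[0,0,0.04],0],[0,[0,0,0.017],0],[0,[0,0,0.008],0],[0,[0,0,0.005],0],[0,[0,0,0.002],0],[0,[0,0,0],0],[0,[0,0,0],0]]}}

```text
clock: 27.27
tcp_pos: [0.5813, 0.1939, 0.0695]
eef_rot: [0.001, 0.707, 0.707, 0.001]
contact_force: [-0.8, -2.1, 1.3]
gripper_width: 0.232
finger_force: 45.0
```

Call:
{"op": "apply_moves", "data": {"increments": [[0.45,[0,0,0],0],[0.45,[0,0,0],0],[0.45,[0,0,0],0],[0.45,[0,0,-0.04],0],[0.45,[0,0,-0.08],0],[0.45,[0,0,-0.08],0],[0.45,[-0.03,0.006,-0.05],0],[0.45,[-0.07,0.018,0],0],[0.45,[-0.08,0.018,0],0],[0.45,[-0.08,0.018,0],0],[0.45,[-0.08,0.018,0],0],[0.45,[-0.08,0.018,0],0]]}}

```text
clock: 28.27
tcp_pos: [0.6288, -0.0177, 0.1936]
eef_rot: [0.0, 0.707, 0.708, 0.0]
contact_force: [0.3, -0.1, 0.9]
gripper_width: 0.45
finger_force: 0.0
```

Call:
{"op": "apply_moves", "data": {"increments": [[0.45,[-0.08,0.018,0],0],[0.45,[-0.07,0.018,0],0],[0.45,[-0.05,0.018,0],0],[0.45,[-0.02,0,0],0],[0.45,[0,0,0],0],[0.45,[0,0,0],0],[0.45,[0,0,0],0]]}}

```text
clock: 28.85
tcp_pos: [0.6554, -0.1237, 0.1931]
eef_rot: [-0.001, 0.706, 0.708, 0.0]
contact_force: [-0.4, 0.7, 0.1]
gripper_width: 0.45
finger_force: 0.0
```

```bash
cat >>h.py <<'E'
def looks(f,Xs,zt=.026,n="wrist"):
    np.set_printoptions(precision=4,suppress=True)
    s=manip.read_state();w,c=shot(n,f);print(s["clock"],s["tcp_pos"])
    for X in Xs:
        r=disc(w,c,X,zt);print(X,None if r is None else r[0].round(4).tolist(),go([*X,.035],s))
E
python3 -c "
from h import *
looks('w8',[[.6547,-.1265],[.5954,-.188]])"
```

```text
28.85 [ 0.6554 -0.1237  0.1931]
[0.6547, -0.1265] [[0.6556, -0.1263], [0.6575, -0.1216], [0.6594, -0.1292]] [-0.006  -0.0012  0.3161]
[0.5954, -0.188] [[0.596, -0.1865], [0.5946, -0.174], [0.5943, -0.1812]] [-0.1287 -0.1202  0.316 ]
```

Call:
{"op": "apply_moves", "data": {"increments": [[0.45,[-0.002,0,0.04],0],[0.45,[0,0,0.08],0],[0.45,[0,0,0.08],0],[0.45,[0,0,0.06],0],[0.45,[0,0,0.035],0],[0.45,[0,0,0.021],0],[0.45,[0,0,0],0],[0,[0,0,0],0],[0,[0,0,0],0],[0,[0,0,0],0],[0,[0,0,0],0],[0,[0,0,0],0]]}}

```text
clock: 29.9
tcp_pos: [0.6564, -0.1271, 0.0368]
eef_rot: [0.001, 0.707, 0.707, 0.001]
contact_force: [-1.0, 0.9, 7.4]
gripper_width: 0.227
finger_force: 45.0
```

Call:
{"op": "apply_moves", "data": {"increments": [[0,[0,0,-0.04],0],[0,[0,0,-0.08],0],[0,[0,0,-0.08],0],[0,[0,0,-0.08],0],[0,[0.03,-0.006,-0.04],0],[0,[0.06,-0.012,0],0],[0,[0.08,-0.016,0],0],[0,[0.08,-0.016,0],0],[0,[0.08,-0.016,0],0],[0,[0.07,-0.016,0],0],[0,[0.045,-0.012,0],0],[0,[0.02,0,0],0]]}}

```text
clock: 30.9
tcp_pos: [0.6066, 0.1102, 0.1954]
eef_rot: [-0.001, 0.705, 0.709, 0.0]
contact_force: [0.7, -0.2, -1.9]
gripper_width: 0.227
finger_force: 45.0
```

Call:
{"op": "apply_moves", "data": {"increments": [[0,[0,0,0],0],[0,[0,0,0],0],[0,[0,0,0],0]]}}

```text
clock: 31.15
tcp_pos: [0.6089, 0.103, 0.1954]
eef_rot: [0.001, 0.708, 0.706, -0.0]
contact_force: [0.2, -0.5, -2.3]
gripper_width: 0.226
finger_force: 45.0
```

Call:
{"op": "apply_moves", "data": {"increments": [[0,[0.009,0,0.03],0],[0,[0,0,0.07],0],[0,[0,0,0.07],0],[0,[0,0,0.04],0],[0,[0,0,0.02],0],[0,[0,0,0.01],0],[0,[0,0,0.006],0],[0,[0,0,0.003],0],[0,[0,0,0],0],[0,[0,0,0],0]]}}

```text
clock: 31.98
tcp_pos: [0.6092, 0.1099, 0.0719]
eef_rot: [0.001, 0.707, 0.707, 0.001]
contact_force: [-0.8, -0.0, -1.9]
gripper_width: 0.228
finger_force: 45.0
```

Call:
{"op": "apply_moves", "data": {"increments": [[0,[0,0,0.003],0],[0,[0,0,0],0],[0.45,[0,0,0],0],[0.45,[0,0,0],0],[0.45,[0,0,0],0],[0.45,[0,0,-0.04],0],[0.45,[0,0,-0.08],0],[0.45,[0,0,-0.08],0],[0.45,[-0.03,-0.002,-0.05],0],[0.45,[-0.07,-0.004,0],0],[0.45,[-0.08,-0.004,0],0],[0.45,[-0.08,-0.004,0],0]]}}

```text
clock: 32.98
tcp_pos: [0.6017, -0.0206, 0.1952]
eef_rot: [0.001, 0.706, 0.708, 0.001]
contact_force: [-0.2, -0.1, 0.1]
gripper_width: 0.45
finger_force: 0.0
```

Call:
{"op": "apply_moves", "data": {"increments": [[0.45,[-0.08,-0.004,0],0],[0.45,[-0.08,-0.004,0],0],[0.45,[-0.07,-0.004,0],0],[0.45,[-0.06,-0.001,0],0],[0.45,[-0.045,0,0],0],[0.45,[0,0,0],0],[0.45,[0,0,0],0],[0.45,[0,0,0],0]]}}

```text
clock: 33.65
tcp_pos: [0.5952, -0.1867, 0.1941]
eef_rot: [-0.0, 0.707, 0.707, 0.0]
contact_force: [-0.6, 0.3, -0.1]
gripper_width: 0.449
finger_force: 0.0
```

```bash
python3 -c "
from h import *
looks('w9',[[.5955,-.1875],[.4155,-.1095]])"
```

```text
33.65 [ 0.5952 -0.1867  0.1941]
[0.5955, -0.1875] [[0.5964, -0.1858]] [-0.0018  0.0007  0.3182]
[0.4155, -0.1095] [[0.4125, -0.1102], [0.4166, -0.1076], [0.4201, -0.1104]] [ 0.1545 -0.3592  0.3184]
```

Call:
{"op": "apply_moves", "data": {"increments": [[0.45,[0,0,0.04],0],[0.45,[0,0,0.08],0],[0.45,[0,0,0.08],0],[0.45,[0,0,0.06],0],[0.45,[0,0,0.037],0],[0.45,[0,0,0.023],0],[0.45,[0,0,0],0],[0,[0,0,0],0],[0,[0,0,0],0],[0,[0,0,0],0],[0,[0,0,0],0],[0,[0,0,0],0]]}}

```text
clock: 34.7
tcp_pos: [0.596, -0.1877, 0.0357]
eef_rot: [0.001, 0.707, 0.707, 0.001]
contact_force: [-0.4, 1.4, 7.7]
gripper_width: 0.231
finger_force: 45.0
```

Call:
{"op": "apply_moves", "data": {"increments": [[0,[0,0,-0.04],0],[0,[0,0,-0.08],0],[0,[0,0,-0.08],0],[0,[0,0,-0.08],0],[0,[0.03,-0.006,-0.04],0],[0,[0.06,-0.012,0],0],[0,[0.08,-0.016,0],0],[0,[0.08,-0.016,0],0],[0,[0.08,-0.016,0],0],[0,[0.08,-0.016,0],0],[0,[0.08,-0.016,0],0],[0,[0.06,-0.016,0],0]]}}

```text
clock: 35.7
tcp_pos: [0.5368, 0.0909, 0.1944]
eef_rot: [-0.0, 0.706, 0.708, 0.0]
contact_force: [0.9, 0.5, -3.7]
gripper_width: 0.229
finger_force: 45.0
```

Call:
{"op": "apply_moves", "data": {"increments": [[0,[0.045,-0.01,0],0],[0,[0,0,0],0],[0,[0,0,0],0],[0,[0,0,0],0]]}}

```text
clock: 36.03
tcp_pos: [0.5328, 0.1091, 0.1944]
eef_rot: [0.0, 0.707, 0.707, -0.0]
contact_force: [0.1, -0.3, -4.3]
gripper_width: 0.224
finger_force: 45.0
```

Call:
{"op": "apply_moves", "data": {"increments": [[0,[0.009,0,0.03],0],[0,[0,0,0.07],0],[0,[0,0,0.07],0],[0,[0,0,0.04],0],[0,[0,0,0.02],0],[0,[0,0,0.01],0],[0,[0,0,0.006],0],[0,[0,0,0.004],0],[0,[0,0,0],0],[0,[0,0,0],0]]}}

```text
clock: 36.87
tcp_pos: [0.5336, 0.1144, 0.0702]
eef_rot: [0.0, 0.707, 0.707, 0.001]
contact_force: [-0.3, 0.3, -3.4]
gripper_width: 0.23
finger_force: 45.0
```

Call:
{"op": "apply_moves", "data": {"increments": [[0,[0,0,0.003],0],[0,[0,0,0],0],[0.45,[0,0,0],0],[0.45,[0,0,0],0],[0.45,[0,0,0],0],[0.45,[0,0,-0.04],0],[0.45,[0,0,-0.08],0],[0.45,[0,0,-0.08],0],[0.45,[-0.03,-0.016,-0.05],0],[0.45,[-0.06,-0.032,0],0],[0.45,[-0.07,-0.036,0],0],[0.45,[-0.07,-0.036,0],0]]}}

```text
clock: 37.87
tcp_pos: [0.4726, -0.0012, 0.1934]
eef_rot: [0.001, 0.706, 0.708, 0.001]
contact_force: [0.8, -1.5, -0.3]
gripper_width: 0.451
finger_force: 0.0
```

Call:
{"op": "apply_moves", "data": {"increments": [[0.45,[-0.07,-0.036,0],0],[0.45,[-0.07,-0.036,0],0],[0.45,[-0.05,-0.03,0],0],[0.45,[-0.027,-0.014,0],0],[0.45,[0,0,0],0],[0.45,[0,0,0],0],[0.45,[0,0,0],0],[0.45,[0,0,0],0]]}}

```text
clock: 38.53
tcp_pos: [0.4159, -0.1081, 0.1927]
eef_rot: [0.0, 0.706, 0.708, 0.0]
contact_force: [-0.5, 0.5, 0.5]
gripper_width: 0.451
finger_force: 0.0
```

```bash
python3 -c "
from h import *
looks('w10',[[.4155,-.1095]])"
```

```text
38.5333 [ 0.4159 -0.1081  0.1927]
[0.4155, -0.1095] [[0.4144, -0.1061], [0.4163, -0.1128], [0.4098, -0.1051]] [-0.0029 -0.0009  0.3154]
```

Call:
{"op": "apply_moves", "data": {"increments": [[0.45,[0,-0.002,0.04],0],[0.45,[0,0,0.08],0],[0.45,[0,0,0.08],0],[0.45,[0,0,0.06],0],[0.45,[0,0,0.037],0],[0.45,[0,0,0.02],0],[0.45,[0,0,0],0],[0,[0,0,0],0],[0,[0,0,0],0],[0,[0,0,0],0],[0,[0,0,0],0],[0,[0,0,0],0]]}}

```text
clock: 39.58
tcp_pos: [0.4145, -0.1091, 0.0351]
eef_rot: [0.001, 0.707, 0.707, 0.001]
contact_force: [-0.8, 0.7, 7.8]
gripper_width: 0.229
finger_force: 45.0
```

Call:
{"op": "apply_moves", "data": {"increments": [[0,[0,0,-0.04],0],[0,[0,0,-0.08],0],[0,[0,0,-0.08],0],[0,[0,0,-0.08],0],[0,[0.03,0.01,-0.04],0],[0,[0.06,0.015,0],0],[0,[0.08,0.015,0],0],[0,[0.08,0.015,0],0],[0,[0.08,0.015,0],0],[0,[0.07,0.01,0],0],[0,[0.056,0.006,0],0],[0,[0,0,0],0]]}}

```text
clock: 40.58
tcp_pos: [0.4573, 0.1251, 0.1943]
eef_rot: [-0.0, 0.704, 0.71, 0.001]
contact_force: [-0.2, 0.4, -2.6]
gripper_width: 0.229
finger_force: 45.0
```

Call:
{"op": "apply_moves", "data": {"increments": [[0,[0,0,0],0],[0,[0,0,0],0],[0,[0,0,0],0]]}}

```text
clock: 40.83
tcp_pos: [0.4565, 0.1175, 0.1943]
eef_rot: [0.0, 0.707, 0.707, -0.0]
contact_force: [-0.2, 0.1, -3.5]
gripper_width: 0.228
finger_force: 45.0
```

Call:
{"op": "apply_moves", "data": {"increments": [[0,[0.004,0.004,0.03],0],[0,[0,0,0.07],0],[0,[0,0,0.07],0],[0,[0,0,0.04],0],[0,[0,0,0.02],0],[0,[0,0,0.01],0],[0,[0,0,0.006],0],[0,[0,0,0.004],0],[0,[0,0,0],0],[0,[0,0,0],0]]}}

```text
clock: 41.67
tcp_pos: [0.4594, 0.1208, 0.0699]
eef_rot: [0.0, 0.707, 0.707, 0.001]
contact_force: [0.2, -0.3, -3.6]
gripper_width: 0.231
finger_force: 45.0
```

Call:
{"op": "apply_moves", "data": {"increments": [[0,[0,0,0.003],0],[0,[0,0,0],0],[0.45,[0,0,0],0],[0.45,[0,0,0],0],[0.45,[0,0,0],0],[0.45,[0,0,-0.04],0],[0.45,[0,0,-0.08],0],[0.45,[0,0,-0.08],0],[0.45,[-0.06,0.02,-0.08],0],[0.45,[-0.06,0.06,-0.05],0],[0.45,[-0.06,0.07,0],0],[0.45,[-0.04,0,0],0]]}}

```text
clock: 42.67
tcp_pos: [0.5302, 0.0222, 0.2241]
eef_rot: [0.003, 0.707, 0.707, 0.003]
contact_force: [1.6, -0.7, 0.4]
gripper_width: 0.45
finger_force: 0.0
```

Call:
{"op": "apply_moves", "data": {"increments": [[0.3,[0,0,0],0],[0.3,[0,0,0],0],[0.3,[0,0,0],0],[0.3,[0,0,0],0]]}}

```text
clock: 43.0
tcp_pos: [0.5236, 0.025, 0.2213]
eef_rot: [-0.0, 0.706, 0.708, -0.0]
contact_force: [0.3, -0.0, -0.5]
gripper_width: 0.304
finger_force: 0.0
```

```bash
python3 - <<'E'
from h import *
s=manip.read_state();print(s["clock"],s["tcp_pos"])
w,c=shot("wrist","w11");t,_=shot("top","t11");sc,_=shot("scene","s11")
cv=np.zeros((600,800,3),np.uint8)
cv[:420,:560]=w;cv[:240,560:]=crop(t,150,150,270,270,2);cv[420:,:270]=crop(sc,40,230,175,320,2);cv[240:490,560:]=crop(t,350,170,510,335,1.5)[:250];cv[420:,280:550]=crop(sc,260,70,440,190,1.5)[:180]
cv2.imwrite("pics/m11.png",cv)
E
```

```text
43.0 [0.52357178 0.0250204  0.22126159]Traceback (most recent call last):
  File "<stdin>", line 5, in <module>
ValueError: could not broadcast input array from shape (248,240,3) into shape (250,240,3)
```

```bash
python3 - <<'E'
from h import *
w,t,sc=[cv2.imread(f"pics/{n}.png") for n in("w11","t11","s11")]
cv=np.zeros((600,800,3),np.uint8)
cv[:420,:560]=w;cv[:240,560:]=crop(t,150,150,270,270,2);cv[420:,:270]=crop(sc,40,230,175,320,2);cv[240:480,560:]=crop(t,350,170,510,330,1.5);cv[420:,280:550]=crop(sc,260,70,440,190,1.5)
cv2.imwrite("pics/m11.png",cv)
E
```

```text
(no output)
```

View pics/m11.png

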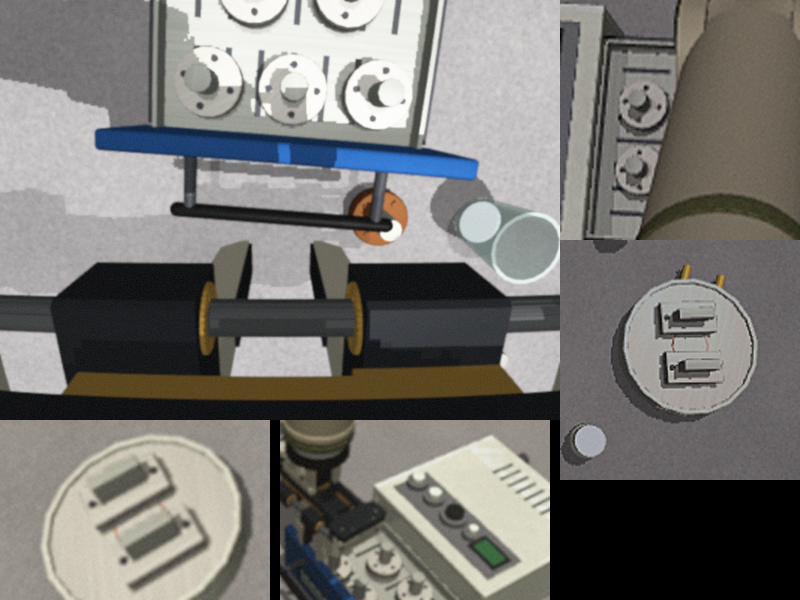

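All five discs stand in the drawer: front row at (208,80), (292,88) and (378,93) in the wrist image, rear row at (253,5) and (348,5). Both bars stand on the plate. Next I shut the fingers and push the handle home from in front.

Call:
{"op": "apply_moves", "data": {"increments": [[0,[0,0,0],0.16],[0,[-0.06,0.005,0],0],[0,[-0.054,0.004,0],0],[0,[0,0,0.03],0],[0,[0,0,0.07],0],[0,[0,0,0.07],0],[0,[0,0,0.06],0],[0,[0,0,0.03],0],[0,[0,0,0],0],[0,[0,0,0],0]]}}

```text
clock: 43.98
tcp_pos: [0.5238, -0.0331, 0.0911]
eef_rot: [-0.001, 0.734, 0.679, -0.001]
contact_force: [0.4, 0.0, -0.2]
gripper_width: 0.005
finger_force: 0.0
```

Call:
{"op": "apply_moves", "data": {"increments": [[0,[0.015,0,0],0],[0,[0.015,0,0],0],[0,[0.015,0,0],0],[0,[0.015,0,0],0],[0,[0.02,0,0],0],[0,[0.02,0,0],0],[0,[0.025,0,0],0],[0,[0.025,0,0],0],[0,[0.025,0,0],0],[0,[0.025,0,0],0],[0,[0.025,0,0],0],[0,[0.025,0,0],0]]}}

```text
clock: 44.98
tcp_pos: [0.5343, 0.0925, 0.0918]
eef_rot: [0.0, 0.735, 0.679, 0.0]
contact_force: [0.5, -3.0, 1.7]
gripper_width: 0.006
finger_force: 1.5
```

Call:
{"op": "apply_moves", "data": {"increments": [[0,[0.025,0,0],0],[0,[0.025,0,0],0],[0,[0.025,0,0],0],[0,[0.02,0,0],0],[0,[0.015,0,0],0],[0,[0.01,0,0],0],[0,[0.01,0,0],0],[0,[0.005,0,0],0],[0,[0.005,0,0],0],[0,[0,0,0],0],[0,[0,0,0],0]]}}

```text
clock: 45.9
tcp_pos: [0.5397, 0.1611, 0.0916]
eef_rot: [-0.0, 0.735, 0.678, 0.0]
contact_force: [0.1, -0.7, 0.0]
gripper_width: 0.008
finger_force: 0.0
```

Call:
{"op": "apply_moves", "data": {"increments": [[0,[0.006,0,0],0],[0,[0.006,0,0],0],[0,[0.006,0,0],0],[0,[0.004,0,0],0],[0,[0,0,0],0],[0,[0,0,0],0]]}}

```text
clock: 46.4
tcp_pos: [0.54, 0.1652, 0.0916]
eef_rot: [0.002, 0.737, 0.676, -0.003]
contact_force: [-1.5, -22.1, 7.3]
gripper_width: 0.007
finger_force: 11.0
```

Call:
{"op": "apply_moves", "data": {"increments": [[0,[-0.02,0,0],0],[0,[-0.04,0,0],0],[0,[0,0,-0.05],0],[0,[0,0,-0.08],0],[0,[0,0,-0.08],0],[0,[0,0,-0.08],0],[0,[0,0,-0.05],0],[0,[0.07,-0.035,0],0],[0,[0.08,-0.04,0],0],[0,[0.07,-0.04,0],0],[0,[0,0,0],0],[0,[0,0,0],0]]}}

```text
clock: 47.4
tcp_pos: [0.4893, 0.2564, 0.2615]
eef_rot: [-0.0, 0.733, 0.68, 0.0]
contact_force: [0.4, -1.0, 0.2]
gripper_width: 0.008
finger_force: 0.0
```

Call:
{"op": "apply_moves", "data": {"increments": [[0,[0,0,0],0],[0,[0,0,0],0],[0,[0,0,0],0]]}}

```text
clock: 47.65
tcp_pos: [0.4913, 0.2521, 0.2616]
eef_rot: [0.0, 0.735, 0.678, -0.0]
contact_force: [-0.3, 0.5, 0.0]
gripper_width: 0.007
finger_force: 0.0
```

```bash
python3 - <<'E'
from h import *
s=manip.read_state();print(s["clock"],s["tcp_pos"],s["qvel"])
w,c=shot("wrist","w12");t,_=shot("top","t12")
cv=np.zeros((600,800,3),np.uint8)
cv[:,:600]=crop(w,130,0,430,300,2);cv[:300,600:]=crop(t,110,170,210,320,2)
cv2.imwrite("pics/m12.png",cv)
E
```

```text
47.65 [0.4913208  0.25206632 0.26158824] [ 0.00350067 -0.00074571 -0.00261781 -0.00049967  0.00036086 -0.00063877
 -0.00287178]
```

View pics/m12.png

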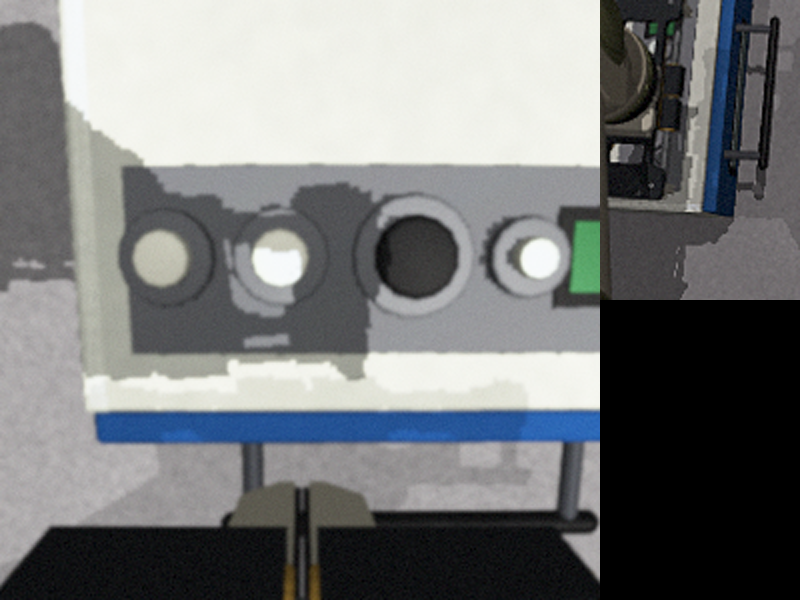

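Keys in the crop, left to right: power (160,257), programme (280,257), start (417,257, black) and stop (540,258). The drawer front is flush with the oven.

```bash
python3 - <<'E'
from h import *
np.set_printoptions(precision=4,suppress=True)
K,D,_=cam("wrist");c=(K,D,np.load("pics/w12.npy"));c1=(K,D,np.load("pics/w1.npy"))
p=np.array([(160,257),(280,257),(417,257),(540,258)])/2+[130,0]
P=plane(c,p,.148);print(P,np.linalg.norm(np.diff(P,axis=0),axis=1))
print(tri(c,p[:3],c1,[(490.5,58),(486,130),(474.5,205.5)]))
for q in P[:3]: print(go([q[0],q[1],.175]))
E
```

```text
[[0.4435 0.3144 0.148 ]
 [0.4886 0.3105 0.148 ]
 [0.5401 0.3063 0.148 ]
 [0.5869 0.3024 0.148 ]] [0.0453 0.0517 0.047 ]
[[0.4432 0.3143 0.1448 0.0006]
 [0.4886 0.3105 0.1484 0.    ]
 [0.5401 0.3063 0.1456 0.0007]]
[ 0.1159 -0.1053  0.1731]
[ 0.1155 -0.0147  0.1731]
[0.1156 0.0886 0.1731]
```

Call:
{"op": "apply_moves", "data": {"increments": [[0,[0.058,-0.053,0],0],[0,[0.058,-0.052,0],0],[0,[0,0,0.06],0],[0,[0,0,0.07],0],[0,[0,0,0.05],0],[0,[0,0,0.02],0],[0,[0,0,0],0],[0,[0,0,0],0],[0,[0,0,0],0]]}}

```text
clock: 48.5
tcp_pos: [0.444, 0.3155, 0.1628]
eef_rot: [0.0, 0.735, 0.678, 0.001]
contact_force: [-0.4, -0.6, 0.6]
gripper_width: 0.006
finger_force: 0.0
```

Call:
{"op": "apply_moves", "data": {"increments": [[0,[0,0,0.012],0],[0,[0,0,0.006],0],[0,[0,0,0.006],0],[0,[0,0,0.006],0],[0,[0,0,0],0],[0,[0,0,0],0]]}}

```text
clock: 49.0
tcp_pos: [0.4434, 0.3157, 0.1468]
eef_rot: [0.0, 0.735, 0.678, 0.0]
contact_force: [-0.2, 0.6, 4.2]
gripper_width: 0.004
finger_force: 2.3
```

Call:
{"op": "apply_moves", "data": {"increments": [[0,[0,0,0.004],0],[0,[0,0,0.004],0],[0,[0,0,0.003],0],[0,[0,0,0],0],[0,[0,0,0],0]]}}

```text
clock: 49.42
tcp_pos: [0.4436, 0.3159, 0.1454]
eef_rot: [-0.001, 0.735, 0.678, 0.002]
contact_force: [-10.6, -7.0, 57.8]
gripper_width: 0.005
finger_force: 28.9
```

Call:
{"op": "apply_moves", "data": {"increments": [[0,[0,0,-0.011],0],[0,[0,0,-0.03],0],[0,[0,0.045,0],0],[0,[0,0.0456,0],0],[0,[0,0,0],0],[0,[0,0,0],0],[0,[0,0,0],0]]}}

```text
clock: 50.0
tcp_pos: [0.4872, 0.3115, 0.1611]
eef_rot: [-0.0, 0.735, 0.678, -0.001]
contact_force: [0.0, -0.1, -0.3]
gripper_width: 0.006
finger_force: 0.0
```

Power is pressed and released. Programme key next.

Call:
{"op": "apply_moves", "data": {"increments": [[0,[0,0.002,0.012],0],[0,[0,0,0.006],0],[0,[0,0,0.006],0],[0,[0,0,0.006],0],[0,[0,0,0.003],0],[0,[0,0,0],0],[0,[0,0,0],0]]}}

```text
clock: 50.58
tcp_pos: [0.4883, 0.3119, 0.1461]
eef_rot: [-0.001, 0.735, 0.679, -0.0]
contact_force: [-6.0, -0.7, 19.2]
gripper_width: 0.004
finger_force: 9.4
```

Call:
{"op": "apply_moves", "data": {"increments": [[0,[0,0,0.003],0],[0,[0,0,0],0],[0,[0,0,0],0],[0,[0,0,-0.008],0],[0,[0,0,-0.03],0],[0,[0,0.05,0],0],[0,[0,0.053,0],0],[0,[0,0,0],0],[0,[0,0,0],0],[0,[0,0,0],0]]}}

```text
clock: 51.42
tcp_pos: [0.5395, 0.3075, 0.1619]
eef_rot: [-0.0, 0.735, 0.678, -0.001]
contact_force: [-0.4, -0.6, -0.5]
gripper_width: 0.005
finger_force: 0.0
```

Call:
{"op": "apply_moves", "data": {"increments": [[0,[0,0.001,0.012],0],[0,[0,0,0.006],0],[0,[0,0,0.006],0],[0,[0,0,0.006],0],[0,[0,0,0.003],0],[0,[0,0,0.003],0],[0,[0,0,0],0],[0,[0,0,0],0]]}}

```text
clock: 52.08
tcp_pos: [0.54, 0.3079, 0.1461]
eef_rot: [-0.001, 0.735, 0.679, -0.0]
contact_force: [-8.4, -0.3, 20.9]
gripper_width: 0.005
finger_force: 10.5
```

Start key is down against its stop. A little more for certainty, then retreat and do a final check.

Call:
{"op": "apply_moves", "data": {"increments": [[0,[0,0,0.003],0],[0,[0,0,0],0],[0,[0,0,0],0],[0,[0,0,-0.01],0],[0,[0,0,-0.06],0],[0,[0,0,-0.08],0],[0,[0,0,-0.08],0],[0,[-0.04,-0.02,-0.04],0],[0,[0,0,0],0],[0,[0,0,0],0],[0,[0,0,0],0],[0,[0,0,0],0]]}}

```text
clock: 53.08
tcp_pos: [0.5289, 0.289, 0.2766]
eef_rot: [-0.0, 0.734, 0.679, -0.001]
contact_force: [-0.3, 0.4, -0.0]
gripper_width: 0.003
finger_force: 0.0
```

```bash
python3 - <<'E'
from h import *
s=manip.read_state();print(s["clock"],s["tcp_pos"],s["contact_force"])
w,_=shot("wrist","w13");t,_=shot("top","t13");sc,_=shot("scene","s13")
cv=np.zeros((600,800,3),np.uint8)
cv[:300,:400]=cv2.resize(w,(400,300));cv[:300,400:]=cv2.resize(t,(400,300));cv[300:,:400]=cv2.resize(sc,(400,300));cv[300:,400:]=crop(t,350,165,550,315,2)
cv2.imwrite("pics/m13.png",cv)
E
```

```text
53.0833 [0.52885973 0.28897044 0.27655548] [-0.31315853  0.38289771 -0.00324316]
```

View pics/m13.png

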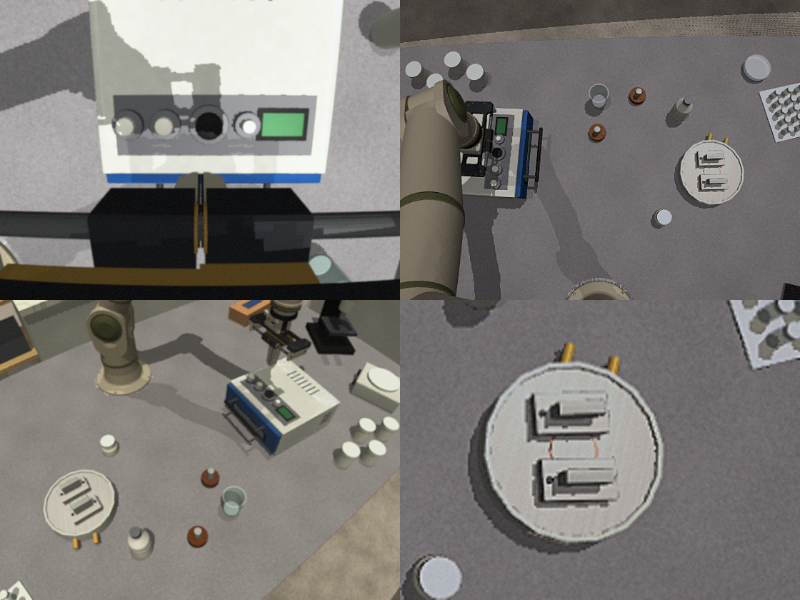

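The drawer is home, the oven display is lit green, both bars stand on the plate, the bystanders are untouched, and the arm is clear of everything.

```bash
python3 -c "
from plant import manip
print(manip.finish_job())"
```

```text
the job is handed in; nothing more can be done
None
```

I handed in the job at about 53 s: both bars are on the cooling plate, all five discs are in the closed drawer, and power, programme and start were pressed in order; finish_job returned no verdict.

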